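# Leak-test the sample jars

## Robot

A 7-joint arm with a two-finger parallel gripper is mounted at the origin on the work surface. World frame = base frame: x ahead of the robot, y to its left, z up, the work surface at z = 0. Lengths are in m, angles in rad, forces in N, time in s.
With the tool pointing down it reaches from about 0.4 to 0.925 m from the base axis. Payload 4.1 kg.
Tool frame: the origin (TCP) lies midway between the tips of the shut fingers; the grasp point (between the pads) lies 19 mm behind it (grip_depth is the distance from the TCP to the grasp point, in m); z points along the fingers, y is the line along which they close (so a half turn about z gives the same grasp; the last joint's range is limited). The gripper opens to 85 mm and grips with 20 to 120 N. Pads are 22 mm wide; open, the fingers measure 114 mm over their backs; the gripper's body (76 mm by 85 mm) begins 54 mm behind the grasp point. The pads swing forward as they close: fully open they stand 13 mm farther back than shut.
Start: joints at [-1.229, 0.398, 0.045, 1.537, -0.019, 1.207, -0.051], TCP at [0.277, 0.588, 0.231] pointing down, gripper open.
Joint ranges: [-2.82, 2.82], [-0.49, 2.23], [-1.37, 1.46], [0, 2.46], [-1.36, 4.5], [0.23, 2], [-2.94, 2.94]. Speed limits (rad/s): [2.57, 2.57, 3.14, 3.14, 3.14, 3.14, 3.14].

## Interface

Orientations are given as a unit quaternion [w, x, y, z].
In Python, from workcell import read_state, get_image, camera_info, hand_in, find_in, grip_depth gives the robot as it stands. The module is installed in compiled form; this text tells all that it offers.
- The arm moves only by the tool jog_arm, never from a script. Its argument "plan" is text: rows parted by semicolons, each of 7 numbers parted by spaces: the finger opening in m, from 0 to 0.0854, then the shift along the world's x, y, z in m, then the turn, a rotation vector about the world's x, y, z in degrees. A call has 1 to 20 rows; each row shifts and turns the commanded pose from where the row before left it; what a row does not reach is not made up. A row lasts 1/10 s, in which the tool goes at most 50 mm and 8.59 degrees, less where a joint would pass 70% of its speed; a pose out of reach is approached as far as the arm can. A call is refused whole if a number of a shift passes 0.05 or a number of a turn 8.59, either way. A call with a gripper value outside its range is refused whole. The fingers move at their own pace and stop on an object; the grip force is fixed at half the most. Time passes only in rows, so rows that do not move let the fingers close. It gives the time, the measured TCP pose, the force, the opening and the grip force at its end, in the units of the state.
- read_state(): the state, without advancing time (a new reading comes with each control period).
- get_image(name): name is "scene" or "top"; returns the picture (400x640x3 uint8, blue, green, red); there is no depth.
- camera_info(name): a dict with "vertical_fov" (degrees; the focal length in pixels is half the picture's height over the tangent of half this angle, whatever the lens; pixels are square), "cx", "cy" (the principal point, pixels), "D" ([k1, k2, p1, p2, k3] as OpenCV has them; the pictures are not rectified), "extrinsics" (4x4, takes a point from world to camera coordinates). Camera axes: x right, y down, z forward; pixel columns grow to the right and rows downward; lengths in m; the calibration is good to about 2 mm. A picture is of the moment at which its call begins. camera_info takes no time and is no camera call.
- hand_in(): hands the job in; it is judged then, once.
Trained networks look in the newest picture that a camera, given by its name, has taken for a name from the list of things; names that differ only in an ending like _2 or _b are one class to them, and where a whole thing is asked for, a point or a joint stands for the part that bears it (a point fixed in the world has none). Each returns a list of dicts, best first, with "p" (0 to 1); they miss things now and then, are a little off and sometimes report something else, mostly with a low value. They report only what shows in the picture. A call takes as long as a camera call. They do not tell look-alikes from the thing itself.
- find_in(label, camera): "position" ([x, y, z] in m, in world coordinates, good to about 4 mm: the middle of the surface that is visible of it).
The state is a dict: "time": time; "joint_positions": joint angles; "joint_vel": joint speeds; "joint_efforts": joint torques, N m; "tool_pos": TCP position; "ee_rot": TCP orientation; "force": force on the tool from outside, world axes, zero at the start; "moment": the same for the moment, N m; "finger_gap": opening from 0.0 (shut) to 1.0 (fully open); "gripper_force": force on a finger pad.
Only numpy, scipy, OpenCV 4.12 (cv2) and the standard library are available. Lean on these libraries where they do the work, as an engineer would, in place of code of your own. Each camera call takes 0.05 s, during which the arm holds its last target. There are 200 camera calls.

## Task

Draw the leak tester's empty carriage fully out, stand every amber jar upright in a pocket of its own, and push the carriage fully home under the hood; only then push the valve lever fully over to the robot's left (towards the white tray), hold it there for three seconds and let it spring back upright. Then draw the carriage fully out again, and only after that stand all the jars upright in the white tray, leaving the carriage out. Never push the lever to the right, never work it unless the carriage is fully home, and leave everything else on the bench where it is.

Things in the scene. Friction and masses are not known exactly. Their poses are not given: they have to be found in the camera images.
- jar0: round amber sample jar with a white screw cap, standing upright on the bench at the start: body 56 mm diameter and 50 mm high, cap 51 mm diameter, 68 mm high in all, about 180 g, heavy-bottomed; origin at the centre of its underside, z up through the cap. There are two or three such jars (an absent one reads None); all of them are to be tested
- jar1: round amber sample jar with a white screw cap, standing upright on the bench at the start: body 56 mm diameter and 50 mm high, cap 51 mm diameter, 68 mm high in all, about 180 g, heavy-bottomed; origin at the centre of its underside, z up through the cap. There are two or three such jars (an absent one reads None); all of them are to be tested
- jar2: round amber sample jar with a white screw cap, standing upright on the bench at the start: body 56 mm diameter and 50 mm high, cap 51 mm diameter, 68 mm high in all, about 180 g, heavy-bottomed; origin at the centre of its underside, z up through the cap. There are two or three such jars (an absent one reads None); all of them are to be tested
- tester: bench leak tester, fixed: grey bed 560 mm long, from x = -50 to +90 mm; origin on the bench, under the middle of the slide. Its y axis runs along the slide: +y to the open loading end, -y to the end under the hood. The hood frame (two posts on the +x side, top beam up to 242 mm high, a cylinder on it to 322 mm) covers y from -240 to -10 mm and x from -50 to +90 mm.
- hood (a joint): lowering of the clear hood plate, m: 0 = rest, underside 134 mm above the bench; positive = down. It is linked to the lever, 0.05 m per rad (pressing on the plate would move the lever too), and at the lever's left end still clears seated jars by about 8 mm.
- carriage (a joint): position of the carriage along its slide, m: 0 = drawn fully out against the loading-end stop, 0.25 = pushed fully home under the hood against its stop; grows toward the tester's -y. Friction about 2.5 N, it stays where it is left; it starts part-way.
- carriage_knob (a point): centre of the carriage's handle: an upright black cylinder 30 mm diameter, 36 mm high (its top is 16 mm above this point; 102 mm above the bench at this point) on an 18 mm steel post, on an arm at the loading end of the carriage. Axes as the tester's.
- valve: hand valve, fixed on the bench: 100 x 90 mm foot, metal block up to 74 mm high; origin under its centre. Its +y axis points to the robot's left (towards the tray side), the way the lever is to be pushed.
- lever (a joint): angle of the valve lever, rad: 0 = upright (spring-centred), positive = leaning to the valve's +y (left), end stops at +-0.55. Spring 1.5 N m/rad, so about 6 to 7 N at the knob at full throw; springs back upright when let go. The lever counts as fully over from 0.42.
- lever_knob (a point): centre of the black ball knob (34 mm diameter) atop the lever; 115 mm above the pivot, 190 mm above the bench when upright; below it a 12 mm steel rod. The pivot is 75 mm above the bench over the valve's origin.
- tray_in (a point): centre of the inner floor (5 mm above the bench) of the finished tray: a fixed white open tray 250 x 100 mm outside, 240 x 90 mm inside, 5 mm walls, rim 20 mm above the bench; x along its length.
- pocket0 (a point): centre of the floor of a carriage pocket (nearest the handle); floor 30 mm above the bench; the pocket is 66 x 67 mm inside with walls 16 mm high and 4 mm (ends) or 6 mm (sides) thick. The three pockets are 71 mm apart along the carriage. Axes as the tester's.
- pocket1 (a point): centre of the floor of a carriage pocket (the middle one, the carriage's centre); floor 30 mm above the bench; the pocket is 66 x 67 mm inside with walls 16 mm high and 4 mm (ends) or 6 mm (sides) thick. The three pockets are 71 mm apart along the carriage. Axes as the tester's.
- pocket2 (a point): centre of the floor of a carriage pocket (nearest the hood); floor 30 mm above the bench; the pocket is 66 x 67 mm inside with walls 16 mm high and 4 mm (ends) or 6 mm (sides) thick. The three pockets are 71 mm apart along the carriage. Axes as the tester's.
- square_jar: square white plastic jar, 50 x 50 mm, 78 mm tall with a narrower grey cap; does not belong to the job, to be left where it is
- beaker: glass beaker, 56 mm across, 80 mm tall; does not belong to the job, to be left where it is
- mortar: white ceramic mortar bowl, 100 mm across, 55 mm tall; does not belong to the job, to be left where it is
- spatula: lab spatula lying on the bench, about 200 mm long; does not belong to the job, to be left where it is
- tub: round white plastic tub, 52 mm across, 70 mm tall; does not belong to the job, to be left where it is
- tall_bottle: round white plastic bottle, 64 mm across, 170 mm tall; does not belong to the job, to be left where it is
- weight: brass cylinder weight, 44 mm across, 60 mm tall; does not belong to the job, to be left where it is
Things that resemble listed ones, but are neither listed nor needed, are in the scene too. Of the things shaped like the valve, the metal one is meant. What is shaped like the jar0 but purple is not meant.

How it is judged:
On the way, in this order (a step that is already met when the one before it is completed fails the run):
1. the carriage is drawn fully out (within 12 mm of the outer stop) (value of joint carriage below 0.012 m), for 0.2 s.
2. every jar stands upright, seated on the floor of a carriage pocket, with the carriage still out (within 12 mm) (x of jar0 in the frame of pocket1 between -0.01 and 0.01 m and y of jar0 in the frame of pocket1 between -0.082 and 0.082 m and z of jar0 in the frame of pocket1 between -0.006 and 0.006 m and angle between each of jar0, jar1, jar2's own z axis and vertical below 0.1 rad and x of jar1 in the frame of pocket1 between -0.01 and 0.01 m and y of jar1 in the frame of pocket1 between -0.082 and 0.082 m and z of jar1 in the frame of pocket1 between -0.006 and 0.006 m and x of jar2 in the frame of pocket1 between -0.01 and 0.01 m and y of jar2 in the frame of pocket1 between -0.082 and 0.082 m and z of jar2 in the frame of pocket1 between -0.006 and 0.006 m and value of joint carriage below 0.012 m), for 0.2 s.
3. the carriage, with all jars seated, is fully home (within 10 mm of the stop) (x of jar0 in the frame of pocket1 between -0.01 and 0.01 m and y of jar0 in the frame of pocket1 between -0.082 and 0.082 m and z of jar0 in the frame of pocket1 between -0.006 and 0.006 m and angle between each of jar0, jar1, jar2's own z axis and vertical below 0.1 rad and x of jar1 in the frame of pocket1 between -0.01 and 0.01 m and y of jar1 in the frame of pocket1 between -0.082 and 0.082 m and z of jar1 in the frame of pocket1 between -0.006 and 0.006 m and x of jar2 in the frame of pocket1 between -0.01 and 0.01 m and y of jar2 in the frame of pocket1 between -0.082 and 0.082 m and z of jar2 in the frame of pocket1 between -0.006 and 0.006 m and value of joint carriage above 0.24 m), for 0.2 s.
4. the lever is held over to the left (above 0.42 rad) for 2.5 s with the loaded carriage home (all of step 3 and value of joint lever above 0.42 rad), for 2.5 s.
5. the lever has sprung back upright (within 0.08 rad), untouched (value of joint lever between -0.08 and 0.08 rad and contact force between the fingers and valve below 0.2 N), for 0.3 s.
6. the carriage is drawn fully out again (within 12 mm) with the jars still in it (value of joint carriage below 0.012 m and x of jar0 in the frame of pocket1 between -0.06 and 0.06 m and y of jar0 in the frame of pocket1 between -0.13 and 0.13 m and z of jar0 in the frame of pocket1 between -0.03 and 0.05 m and x of jar1 in the frame of pocket1 between -0.06 and 0.06 m and y of jar1 in the frame of pocket1 between -0.13 and 0.13 m and z of jar1 in the frame of pocket1 between -0.03 and 0.05 m and x of jar2 in the frame of pocket1 between -0.06 and 0.06 m and y of jar2 in the frame of pocket1 between -0.13 and 0.13 m and z of jar2 in the frame of pocket1 between -0.03 and 0.05 m), for 0.2 s.
At the end, for the whole second after the job is handed in: every jar stands upright (within 0.1 rad), at rest on the floor of the white tray; the carriage is fully out (within 12 mm); the lever is upright (within 0.08 rad) (x of jar0 in the frame of tray_in between -0.1 and 0.1 m and y of jar0 in the frame of tray_in between -0.026 and 0.026 m and z of jar0 in the frame of tray_in between -0.006 and 0.007 m and angle between each of jar0, jar1, jar2's own z axis and vertical below 0.1 rad and linear speed of each of jar0, jar1, jar2 below 0.02 m/s and x of jar1 in the frame of tray_in between -0.1 and 0.1 m and y of jar1 in the frame of tray_in between -0.026 and 0.026 m and z of jar1 in the frame of tray_in between -0.006 and 0.007 m and x of jar2 in the frame of tray_in between -0.1 and 0.1 m and y of jar2 in the frame of tray_in between -0.026 and 0.026 m and z of jar2 in the frame of tray_in between -0.006 and 0.007 m and value of joint lever between -0.08 and 0.08 rad and value of joint carriage below 0.012 m); the robot touches nothing.
It fails at once if the lever is pushed left (beyond 0.3 rad) while the carriage is not fully home (more than 15 mm short) (value of joint lever above 0.3 rad and value of joint carriage below 0.235 m).
It fails at once if the lever is pushed to the right (beyond 0.3 rad) (value of joint lever below -0.3 rad).
It fails at once if another thing on the bench is moved by more than 60 mm (distance of any of square_jar, beaker, mortar, spatula, tub, tall_bottle, weight from where it was at the start of the episode above 0.06 m).
Of jar0, jar1, jar2 only 2 to 3 are there at a start; the rules pass over those that are not, and their reading is None.
At some moment in a run one of jar0, jar1, jar2 may be knocked a few centimetres aside while the robot is not near it.
It also fails if it takes over 210 s, if anything falls off the work surface, if the arm or the gripper's body presses on something with over 40 N, if the wrist force passes 120 N, or if a joint passes its speed limit or range.

## Working session

There is one attempt and no reset: what is moved stays moved. The work goes in short steps, Python scripts to look and compute and a tool call to move; the robot and the scene stay as the last step left them, time stands still between calls to the robot, and variables do not carry over. Pictures are saved under pics/ and viewed, at most 17 in all, crops included, and the job is handed in when it is done.

Besides the shell and the picture viewer there is one more tool, called as name(argument=value, ...) on one line, values as JSON. jog_arm: Moves the arm, as the interface text tells. Its arguments: {"type":"object","properties":{"plan":{"type":"string"}},"required":["plan"]}

```bash
mkdir -p pics; cat > h.py <<'E'
import numpy as np, cv2
from workcell import *
def cam(n):
    c=camera_info(n); f=200/np.tan(np.radians(c["vertical_fov"])/2)
    return np.array([[f,0,c["cx"]],[0,f,c["cy"]],[0,0,1]]),np.array(c["D"],float),np.array(c["extrinsics"])
def proj(n,p):
    K,D,E=cam(n); r=cv2.Rodrigues(E[:3,:3])[0]
    return cv2.projectPoints(np.array(p,float).reshape(-1,1,3),r,E[:3,3],K,D)[0].reshape(-1,2)
def ray(n,px,z):
    "pixel to world point at height z"
    K,D,E=cam(n); u=cv2.undistortPoints(np.array(px,float).reshape(-1,1,2),K,D).reshape(-1,2)
    R=E[:3,:3]; o=-R.T@E[:3,3]; d=np.c_[u,np.ones(len(u))]@R
    return o+d*((z-o[2])/d[:,2])[:,None]
E
python3 - <<'E'
from h import *
for n in("scene","top"):
    cv2.imwrite(f"pics/{n}0.png",get_image(n))
    K,D,E=cam(n); print(n,-E[:3,:3].T@E[:3,3])
    for l in["jar0","tester","carriage_knob","valve","lever_knob","tray_in","tub","tall_bottle","square_jar","beaker","mortar","weight","spatula","pocket0","pocket1"]:
        try:
            for d in find_in(l,n)[:5]: print(l,n,np.round(d["position"],3),round(d["p"],2),proj(n,d["position"]).round()[0])
        except Exception as e: print(l,e)
s=read_state();print(s["tool_pos"],s["ee_rot"],s["time"],grip_depth)
E
```

```text
scene [ 0.98074446 -0.1386707   1.02278099]
jar0 scene [ 0.442 -0.148  0.066] 0.95 [237. 220.]
jar0 scene [0.366 0.055 0.061] 0.9 [290. 175.]
jar0 scene [0.479 0.158 0.067] 0.83 [337. 189.]
jar0 scene [0.484 0.04  0.066] 0.83 [302. 206.]
jar0 scene [ 0.633 -0.036  0.029] 0.28 [301. 264.]
tester scene [ 0.66  -0.158  0.028] 0.7 [264. 293.]
carriage_knob scene [ 0.631 -0.035  0.026] 0.63 [301. 264.]
valve scene [ 0.284 -0.328  0.063] 0.85 [161. 203.]
valve scene [ 0.447 -0.326  0.058] 0.71 [178. 249.]
lever_knob scene [ 0.434 -0.327  0.191] 0.49 [157. 224.]
lever_knob scene [ 0.284 -0.335  0.191] 0.48 [140. 180.]
tray_in scene [ 0.503  0.347 -0.   ] 0.88 [391. 183.]
tub scene [ 0.794 -0.126  0.07 ] 0.78 [295. 330.]
tub scene [ 0.599 -0.191  0.143] 0.57 [236. 264.]
tall_bottle scene [0.798 0.125 0.113] 0.7 [385. 281.]
square_jar scene [ 0.387 -0.217  0.059] 0.87 [208. 216.]
beaker scene [ 0.434 -0.054  0.052] 0.63 [266. 207.]
mortar scene [0.329 0.263 0.038] 0.63 [343. 146.]
weight scene [0.792 0.036 0.058] 0.8 [351. 301.]
spatula scene [0.55  0.539 0.003] 0.78 [449. 171.]
spatula scene
[... 967 characters left out ...]
 [ 0.379 -0.216  0.054] 0.6 [414. 258.]
beaker top [ 0.442 -0.059  0.022] 0.57 [363. 238.]
mortar top [0.34  0.262 0.028] 0.8 [263. 271.]
weight top [0.552 0.541 0.003] 0.6 [182. 207.]
weight top [0.776 0.042 0.06 ] 0.51 [331. 136.]
weight top [ 0.431 -0.138  0.065] 0.41 [389. 241.]
spatula top [0.55  0.538 0.   ] 0.74 [183. 207.]
spatula top [ 0.602 -0.198  0.14 ] 0.22 [412. 183.]
pocket0 top [ 0.626 -0.042  0.03 ] 0.78 [356. 183.]
pocket0 top [ 0.379 -0.217  0.057] 0.51 [414. 258.]
pocket1 top [ 0.626 -0.042  0.03 ] 0.78 [356. 183.]
pocket1 top [ 0.379 -0.217  0.057] 0.51 [414. 258.]
[0.27732478 0.5879174  0.23135531] [1.45406694e-05 2.18568751e-01 9.75821550e-01 6.21092387e-05] 1.6 0.0187
```

```bash
python3 - <<'E'
import cv2
a=cv2.imread("pics/scene0.png");cv2.imwrite("pics/s1.png",cv2.resize(a[110:370,110:460],(800,594)))
a=cv2.imread("pics/top0.png");cv2.imwrite("pics/t1.png",cv2.resize(a[100:320,190:490],(800,587)))
E
```

```text
(no output)
```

View pics/s1.png

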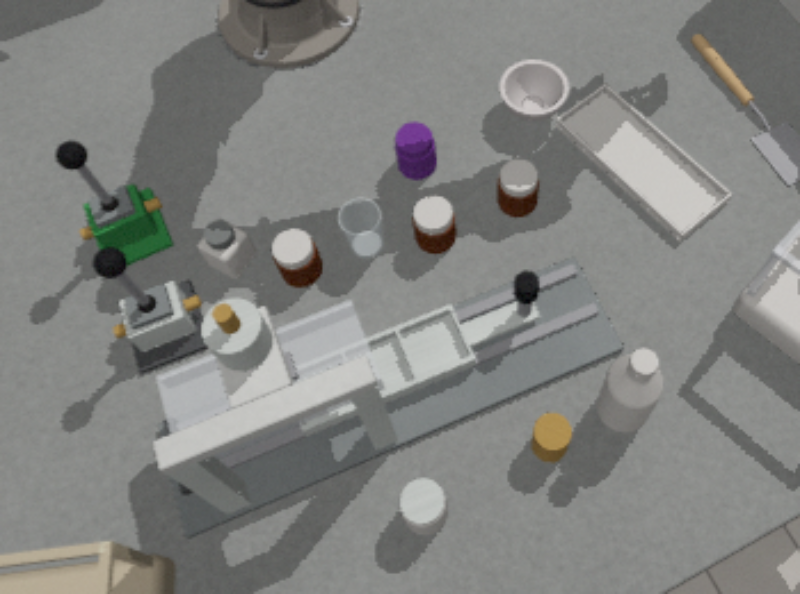

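View pics/t1.png

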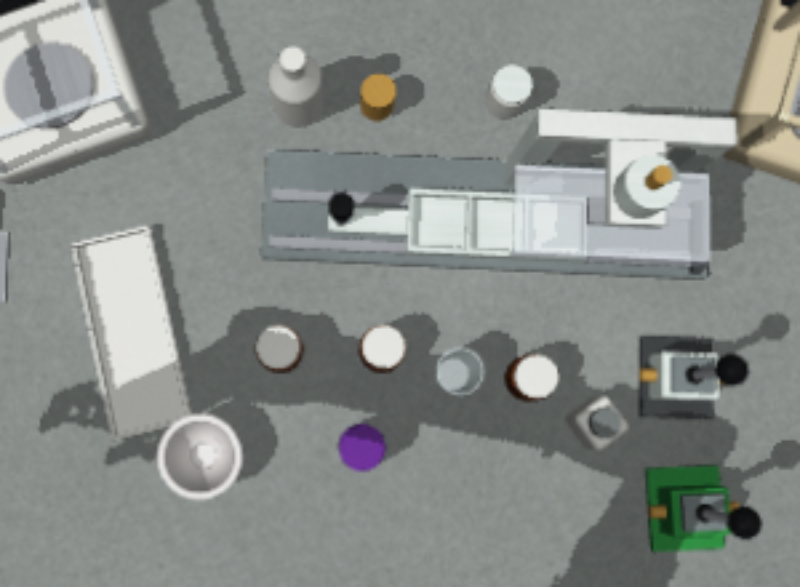

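The metal valve (not the green one) is at top crop (690,377), full-picture (449,241). The amber jars are at top crop (279,348), (383,347) and (534,376). The purple jar at (362,447) is a decoy. The handle knob is at (341,207). Next I'll turn these pixels into positions.

```bash
python3 - <<'E'
from h import *
def T(pts,z): 
    p=np.array(pts,float)/[800/300,587/220]+[190,100]; return ray("top",p,z).round(4)[:,:2]
def S(pts,z): 
    p=np.array(pts,float)/[800/350,594/260]+[110,110]; return ray("scene",p,z).round(4)[:,:2]
print("jar caps top\n",T([(279,346),(383,346),(535,375)],.068)); print("scene\n",S([(519,178),(433,217),(294,248)],.068))
print("knob top",T([(341,204)],.118),S([(527,282)],.115))
print("pocket rim corners",T([(411,190),(409,251),(469,192),(468,253),(587,199),(586,256)],.046))
print("bed",T([(266,150),(262,258),(708,277)],.02)); print("bed scene",S([(576,262),(622,346)],.02))
print("lever ball top",T([(732,370)],.19),"scene",S([(109,262)],.19))
print("valve foot",T([(640,338),(714,338),(714,417),(640,417)],.0))
print("tray rim",T([(73,243),(150,227),(190,420),(112,438)],.02)); print("tray scene",S([(607,88),(730,194),(682,238),(554,120)],.02))
print("plate",T([(515,167),(515,258),(709,175)],.14))
E
```

```text
jar caps top
 [[ 0.4686  0.1589]
 [ 0.468   0.0365]
 [ 0.4329 -0.1417]]
scene
 [[ 0.4776  0.1596]
 [ 0.4795  0.0339]
 [ 0.4407 -0.1412]]
knob top [[0.6279 0.0853]] [[0.6325 0.0867]]
pocket rim corners [[ 0.6605 -0.0011]
 [ 0.5847  0.0025]
 [ 0.6577 -0.0722]
 [ 0.5819 -0.0692]
 [ 0.6484 -0.2173]
 [ 0.5776 -0.2131]]
bed [[ 0.7189  0.1787]
 [ 0.5812  0.1829]
 [ 0.5547 -0.3717]]
bed scene [[0.5997 0.1809]
 [0.7259 0.1744]]
lever ball top [[ 0.4312 -0.3287]] scene [[ 0.4344 -0.3276]]
valve foot [[ 0.4809 -0.2885]
 [ 0.4802 -0.3824]
 [ 0.382  -0.3771]
 [ 0.383  -0.2842]]
tray rim [[0.6013 0.4192]
 [0.621  0.3231]
 [0.3826 0.2694]
 [0.3611 0.3641]]
tray scene [[0.3738 0.3621]
 [0.605  0.4191]
 [0.6324 0.3236]
 [0.3887 0.265 ]]
plate [[ 0.6653 -0.1127]
 [ 0.5606 -0.1094]
 [ 0.6556 -0.3353]]
```

jog_arm(plan="0.08 0.027 -0.038 0 0 0 -8.5;0.08 0.027 -0.038 0 0 0 -8.5;0.08 0.027 -0.038 0 0 0 -8.5;0.08 0.027 -0.038 0 0 0 -8.5;0.08 0.027 -0.038 0 0 0 -8.5;0.08 0.027 -0.038 0 0 0 -8.5;0.08 0.027 -0.038 0 0 0 -8.5;0.08 0.027 -0.038 0 0 0 -8;0.08 0.027 -0.038 0 0 0 0;0.08 0.027 -0.038 0 0 0 0;0.08 0.027 -0.038 0 0 0 0;0.08 0.027 -0.038 0 0 0 0;0.08 0.027 -0.038 0 0 0 0;0.08 0 0 0 0 0 0;0.08 0 0 0 0 0 0")

```text
time: 3.1
tool_pos: [0.6287, 0.0924, 0.2312]
ee_rot: [0.0, 0.725, 0.689, -0.0]
force: [-0.3, 0.5, -0.0]
finger_gap: 0.936
gripper_force: 0.0
```

jog_arm(plan="0.08 0.001 -0.005 -0.03 0 0 0;0.08 0 0 -0.03 0 0 0;0.08 0 0 -0.03 0 0 0;0.08 0 0 -0.03 0 0 0;0.08 0 0 -0.017 0 0 0;0.08 0 0 0 0 0 0;0 0 0 0 0 0 0;0 0 0 0 0 0 0;0 0 0 0 0 0 0;0 0 0 0 0 0 0;0 0 0 0 0 0 0;0 0 0 0 0 0 0;0 0 0 0 0 0 0;0 0 0 0 0 0 0")

```text
time: 4.5
tool_pos: [0.6297, 0.0894, 0.096]
ee_rot: [-0.0, 0.724, 0.69, 0.001]
force: [-2.2, 1.0, 5.4]
finger_gap: 0.333
gripper_force: 58.9
```

jog_arm(plan="0 0.0003 0.006 0 0 0 0;0 0.0006 0.012 0 0 0 0;0 0.0006 0.012 0 0 0 0;0 0.0006 0.012 0 0 0 0;0 0.0006 0.012 0 0 0 0;0 0.0006 0.012 0 0 0 0;0 0.0006 0.012 0 0 0 0;0 0.0006 0.012 0 0 0 0;0 0.0006 0.012 0 0 0 0;0 0.0006 0.012 0 0 0 0;0 0.0003 0.006 0 0 0 0;0 0.0002 0.004 0 0 0 0;0 0 0 0 0 0 0")

```text
time: 5.8
tool_pos: [0.6362, 0.2132, 0.096]
ee_rot: [0.0, 0.724, 0.69, 0.001]
force: [-1.2, -0.4, 4.7]
finger_gap: 0.33
gripper_force: 59.0
```

jog_arm(plan="0 0.0002 0.004 0 0 0 0;0 0.0002 0.004 0 0 0 0;0 0.0002 0.004 0 0 0 0;0 0 0.002 0 0 0 0;0 0 0 0 0 0 0")

```text
time: 6.3
tool_pos: [0.6368, 0.2238, 0.096]
ee_rot: [0.002, 0.724, 0.689, -0.001]
force: [-2.6, -4.7, 6.6]
finger_gap: 0.335
gripper_force: 59.3
```

jog_arm(plan="0 0 0.003 0 0 0 0;0 0 0.002 0 0 0 0;0 0 0 0 0 0 0")

```text
time: 6.6
tool_pos: [0.6368, 0.2237, 0.096]
ee_rot: [0.003, 0.725, 0.689, -0.003]
force: [-3.8, -10.9, 9.0]
finger_gap: 0.328
gripper_force: 59.5
```

jog_arm(plan="0.08 0 -0.004 0 0 0 0;0.08 0 0 0 0 0 0;0.08 0 0 0 0 0 0;0.08 0 0 0 0 0 0;0.08 0 0 0.03 0 0 0;0.08 0 0 0.04 0 0 0;0.08 0 0 0.04 0 0 0;0.08 -0.02 -0.036 0.02 0 0 0;0.08 -0.02 -0.036 0 0 0 0;0.08 -0.02 -0.036 0 0 0 0;0.08 -0.02 -0.036 0 0 0 0;0.08 -0.02 -0.036 0 0 0 0;0.08 -0.02 -0.036 0 0 0 0;0.08 -0.02 -0.036 0 0 0 0;0.08 -0.02 -0.036 0 0 0 0;0.08 -0.02 -0.036 0 0 0 0;0.08 -0.02 -0.036 0 0 0 0;0.08 0 0 0 0 0 0")

```text
time: 8.4
tool_pos: [0.4333, -0.1371, 0.2247]
ee_rot: [0.0, 0.727, 0.687, -0.0]
force: [0.0, 0.7, -0.1]
finger_gap: 0.938
gripper_force: 0.0
```

```bash
python3 - <<'E'
from h import *
print(read_state()["tool_pos"])
t=get_image("top");s=get_image("scene")
cv2.imwrite("pics/t2f.png",t);cv2.imwrite("pics/s2f.png",s)
a=cv2.resize(t[140:280,270:430],(800,700)[:2] if 0 else (640,560),interpolation=cv2.INTER_CUBIC);cv2.imwrite("pics/t2.png",a)
cv2.imwrite("pics/s2.png",cv2.resize(s[160:330,190:400],(741,600),interpolation=cv2.INTER_CUBIC))
for n in("top","scene"):
  for d in find_in("jar0",n): print(n,np.round(d["position"],3),round(d["p"],2))
E
```

```text
[ 0.4332542  -0.13712726  0.22467453]
top [ 0.426 -0.138  0.065] 0.82
top [0.465 0.161 0.068] 0.8
top [0.354 0.065 0.065] 0.67
top [0.468 0.039 0.07 ] 0.57
scene [0.479 0.157 0.066] 0.76
scene [ 0.445 -0.143  0.067] 0.65
scene [0.369 0.057 0.059] 0.61
scene [0.484 0.036 0.061] 0.56
```

View pics/t2.png

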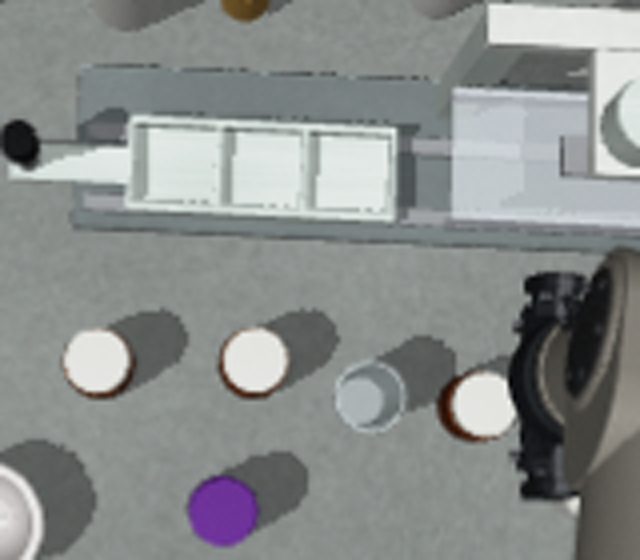

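View pics/s2.png

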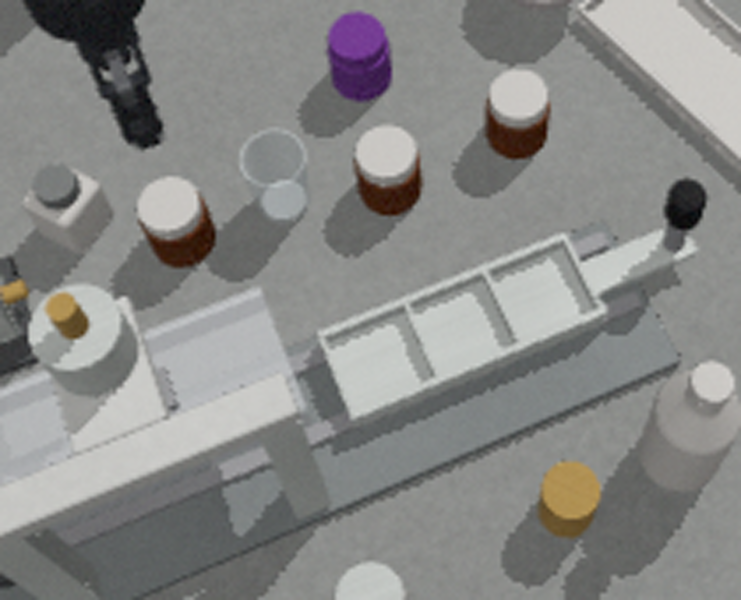

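The carriage is out. The pocket rim corners are at top crop (130,115), (397,128), (395,220), (127,207). All three jars are still in place.

```bash
python3 - <<'E'
from h import *
T=lambda p,z: ray("top",np.array(p,float)/4+[270,140],z)[:,:2]
S=lambda p,z: ray("scene",np.array(p,float)/[741/210,600/170]+[190,160],z)[:,:2]
a=T([(130,115),(397,128),(395,220),(127,207)],.046);b=S([(607,308),(352,420),(319,332),(567,235)],.046)
for q in(a,b): print(q.round(4).tolist(),q.mean(0).round(4), np.degrees(np.arctan2(q[0]-q[1],1)[0]))
d=a[0]-a[1];e=b[0]-b[1];print(np.degrees([np.arctan(d[0]/d[1]),np.arctan(e[0]/e[1])]))
print("knob",T([(20,140)],.118),S([(685,200)],.116))
print("jar caps",T([(99,360),(255,359),(485,404)],.068).round(4),S([(518,97),(387,152),(169,206)],.068).round(4))
# tray from the scene pic earlier + top
E
```

```text
[[0.6694, 0.135], [0.6575, -0.0833], [0.5813, -0.0797], [0.593, 0.1374]] [0.6253 0.0273] 0.6799180940637559
[[0.6709, 0.1376], [0.663, -0.0821], [0.5858, -0.0759], [0.6001, 0.1403]] [0.63 0.03] 0.45578602961995357
[3.1122838  2.07348997]
knob [[0.63322362 0.21704121]] [[0.64234359 0.21619924]]
jar caps [[ 0.4675  0.1585]
 [ 0.4678  0.0361]
 [ 0.4315 -0.1437]] [[ 0.4759  0.1596]
 [ 0.474   0.0372]
 [ 0.4392 -0.1429]]
```

jog_arm(plan="0.085 0.002 -0.006 -0.03 0 0 0;0.085 0 0 -0.04 0 0 0;0.085 0 0 -0.04 0 0 0;0.085 0 0 -0.04 0 0 0;0.085 0 0 -0.03 0 0 0;0.085 0 0 -0.023 0 0 0;0.085 0 0 0 0 0 0;0 0 0 0 0 0 0;0 0 0 0 0 0 0;0 0 0 0 0 0 0;0 0 0 0 0 0 0;0 0 0 0 0 0 0;0 0 0 0 0 0 0;0 0 0 0 0 0 0")

```text
time: 10.0
tool_pos: [0.4395, -0.138, 0.0228]
ee_rot: [0.001, 0.724, 0.69, 0.001]
force: [-1.1, 0.7, 8.0]
finger_gap: 0.638
gripper_force: 63.8
```

jog_arm(plan="0 0 0 0.02 0 0 0;0 0 0 0.03 0 0 0;0 0 0 0.04 0 0 0;0 0 0 0.04 0 0 0;0 0 0.03 0 0 0 0;0 0 0.03 0 0 0 0;0 0 0.03 0 0 0 0;0 0.03 0.01 0 0 0 0;0 0.03 0 0 0 0 0;0 0.03 0 0 0 0 0;0 0.03 0 0 0 0 0;0 0.03 0 0 0 0 0;0 0.02 0 0 0 0 0;0 0.015 0 0 0 0 0;0 0 0 0 0 0 0;0 0 0 0 0 0 0")

```text
time: 11.6
tool_pos: [0.6224, -0.038, 0.1512]
ee_rot: [-0.0, 0.724, 0.69, -0.0]
force: [0.1, 0.8, -3.0]
finger_gap: 0.638
gripper_force: 64.5
```

```bash
python3 - <<'E'
from h import *
s=read_state();print(s["tool_pos"],s["ee_rot"])
t=get_image("top");s=get_image("scene")
cv2.imwrite("pics/t3f.png",t);cv2.imwrite("pics/s3f.png",s)
cv2.imwrite("pics/s3.png",cv2.resize(s[200:320,220:380],(800,600),interpolation=cv2.INTER_CUBIC))
E
```

```text
[ 0.62238437 -0.03804345  0.15124225] [-2.79102976e-04  7.23862137e-01  6.89944510e-01 -3.19651887e-04]
```

View pics/s3.png

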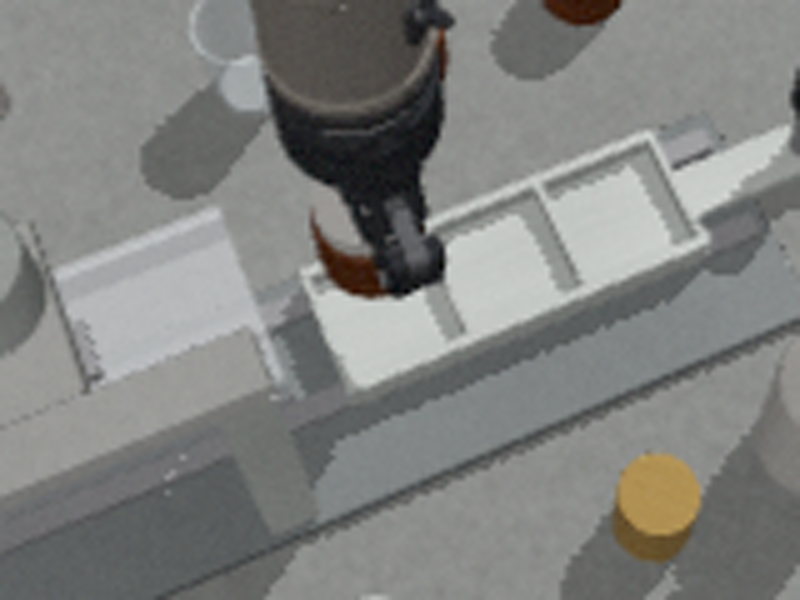

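```bash
python3 - <<'E'
from h import *
th=np.linspace(0,2*np.pi,180)
for n,(o,k) in{"scene":(np.array([220,200]),5.)}.items():
  for dy in(0,-.005,-.01,-.015):
    c=np.array([.6224+.05*dy*0,-.038+dy])
    P=np.array([[c[0]+.028*np.cos(t),c[1]+.028*np.sin(t),z] for t in th for z in(.1285,.1785)])
    q=(proj(n,P)-o)*k; print(dy,"left",q[:,0].min().round(),"bottom",q[:,1].max().round(),"right",q[:,0].max().round(), q[q[:,0].argmin()].round())
E
```

```text
0 left 318.0 bottom 291.0 right 436.0 [318. 203.]
-0.005 left 308.0 bottom 296.0 right 427.0 [308. 208.]
-0.01 left 299.0 bottom 300.0 right 418.0 [299. 214.]
-0.015 left 290.0 bottom 304.0 right 409.0 [290. 218.]
```

jog_arm(plan="0 0.002 0 -0.02 0 0 0;0 0 0 -0.03 0 0 0;0 0 0 -0.025 0 0 0;0 0 0 -0.012 0 0 0;0 0 0 -0.008 0 0 0;0 0 0 -0.002 0 0 0;0 0 0 0 0 0 0")

```text
time: 12.4
tool_pos: [0.6256, -0.0382, 0.0551]
ee_rot: [0.001, 0.724, 0.69, 0.001]
force: [0.6, 0.4, -1.5]
finger_gap: 0.638
gripper_force: 64.4
```

jog_arm(plan="0 0 0 -0.002 0 0 0;0 0 0 0 0 0 0;0.078 0 0 0 0 0 0;0.078 0 0 0 0 0 0;0.078 0 0 0 0 0 0;0.078 0 0 0 0 0 0;0.078 0 0 0.02 0 0 0;0.078 0 0 0.04 0 0 0;0.078 0 0 0.04 0 0 0;0.078 0 0 0.04 0 0 0;0.078 -0.03 0.015 0 0 0 0;0.078 -0.03 0.015 0 0 0 0;0.078 -0.03 0.015 0 0 0 0;0.078 -0.03 0.015 0 0 0 0;0.078 -0.034 0.015 0 0 0 0;0.078 0 0 0 0 0 0;0.078 0 0 0 0 0 0")

```text
time: 14.1
tool_pos: [0.4711, 0.0373, 0.1927]
ee_rot: [0.0, 0.723, 0.69, 0.001]
force: [0.6, 0.4, 1.0]
finger_gap: 0.914
gripper_force: 0.0
```

```bash
python3 - <<'E'
from h import *
print(read_state()["tool_pos"],read_state()["force"])
t=get_image("top");s=get_image("scene")
cv2.imwrite("pics/t4f.png",t);cv2.imwrite("pics/s4f.png",s)
a=cv2.resize(t[140:250,270:430],(800,550),interpolation=cv2.INTER_CUBIC);cv2.imwrite("pics/t4.png",a)
for n in("top","scene"):
  for d in find_in("jar0",n): print(n,np.round(d["position"],3),round(d["p"],2))
E
```

```text
[0.47106159 0.03727429 0.1927413 ] [0.57047725 0.36291107 1.0059249 ]
top [0.771 0.138 0.109] 0.7
top [ 0.62  -0.044  0.094] 0.63
top [0.63  0.086 0.032] 0.56
top [0.466 0.156 0.07 ] 0.55
top [0.35  0.067 0.067] 0.54
scene [0.485 0.036 0.065] 0.74
scene [0.368 0.048 0.046] 0.73
scene [0.329 0.263 0.036] 0.67
scene [0.48  0.16  0.065] 0.59
scene [ 0.634 -0.046  0.1  ] 0.56
```

View pics/t4.png

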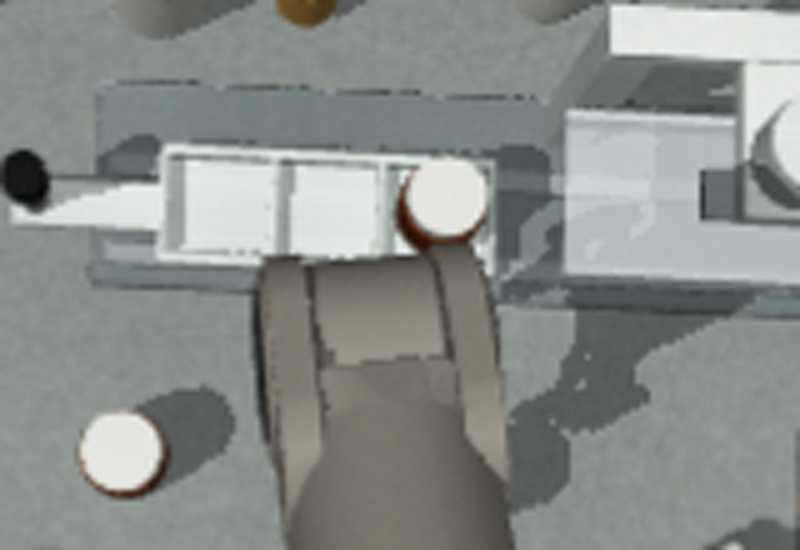

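Jar R is seated in pocket2: its cap is at crop (446,197) and it looks upright. Next is the middle jar.

jog_arm(plan="0.085 0 0 -0.03 0 0 0;0.085 0 0 -0.04 0 0 0;0.085 0 0 -0.04 0 0 0;0.085 0 0 -0.035 0 0 0;0.085 0 0 -0.025 0 0 0;0.085 0 0 0 0 0 0;0 0 0 0 0 0 0;0 0 0 0 0 0 0;0 0 0 0 0 0 0;0 0 0 0 0 0 0;0 0 0 0 0 0 0;0 0 0 0 0 0 0;0 0 0 0 0 0 0;0 0 0 0.02 0 0 0;0 0 0 0.03 0 0 0;0 0 0 0.04 0 0 0;0 0 0 0.04 0 0 0;0 0 0 0 0 0 0")

```text
time: 16.1
tool_pos: [0.4754, 0.0375, 0.1578]
ee_rot: [0.002, 0.724, 0.69, 0.006]
force: [1.3, 0.7, -0.9]
finger_gap: 0.636
gripper_force: 63.6
```

jog_arm(plan="0 0.02 -0.003 0 0 0 0;0 0.03 -0.003 0 0 0 0;0 0.03 -0.002 0 0 0 0;0 0.03 0 0 0 0 0;0 0.025 0 0 0 0 0;0 0.017 0 0 0 0 0;0 0 0 0 0 0 0;0 0 0 0 0 0 0")

```text
time: 16.9
tool_pos: [0.6221, 0.0288, 0.1514]
ee_rot: [-0.001, 0.724, 0.69, -0.001]
force: [0.9, -0.8, -1.2]
finger_gap: 0.637
gripper_force: 63.8
```

```bash
python3 - <<'E'
from h import *
s=read_state();print(s["tool_pos"],s["ee_rot"],s["force"])
s=get_image("scene")
cv2.imwrite("pics/s5.png",cv2.resize(s[200:290,240:360],(800,600),interpolation=cv2.INTER_CUBIC))
E
```

```text
[0.62206171 0.02881942 0.15143817] [-6.26869095e-04  7.23925776e-01  6.89877082e-01 -8.29937019e-04] [ 0.93305649 -0.83088506 -1.20210003]
```

View pics/s5.png

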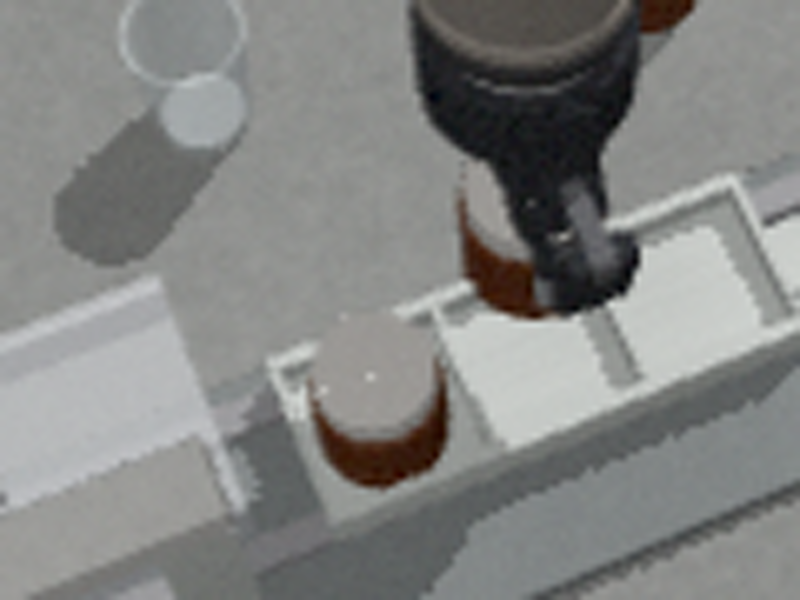

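```bash
cat >> h.py <<'E'
def sil(c,zb,o,k,n="scene"):
    th=np.linspace(0,2*np.pi,180)
    P=np.array([[c[0]+.028*np.cos(t),c[1]+.028*np.sin(t),z] for t in th for z in(zb,zb+.05)])
    q=(proj(n,P)-o)*k; return "left %.0f right %.0f bottom %.0f"%(q[:,0].min(),q[:,0].max(),q[:,1].max())
E
python3 - <<'E'
from h import *
for dy in(.005,0,-.005,-.01): print(dy,sil([.6221,.0288+dy],.1287,np.array([240,200]),800/120))
# seated jar: left 306 right 450 bottom 488
for y in(-.038,-.042,-.046): print(y,sil([.6245,y],.03,np.array([240,200]),800/120))
E
```

```text
0.005 left 465 right 614 bottom 309
0 left 453 right 602 bottom 314
-0.005 left 441 right 590 bottom 319
-0.01 left 429 right 579 bottom 325
-0.038 left 316 right 459 bottom 477
-0.042 left 307 right 450 bottom 481
-0.046 left 298 right 442 bottom 486
```

jog_arm(plan="0 0.005 -0.001 0 0 0 0;0 0 0 -0.02 0 0 0;0 0 0 -0.03 0 0 0;0 0 0 -0.025 0 0 0;0 0 0 -0.012 0 0 0;0 0 0 -0.008 0 0 0;0 0 0 -0.002 0 0 0;0 0 0 -0.001 0 0 0;0 0 0 0 0 0 0")

```text
time: 17.85
tool_pos: [0.629, 0.0279, 0.0554]
ee_rot: [0.001, 0.724, 0.69, 0.001]
force: [-0.1, 0.3, -2.1]
finger_gap: 0.639
gripper_force: 63.8
```

jog_arm(plan="0 0 0 -0.002 0 0 0;0 0 0 0 0 0 0;0.078 0 0 0 0 0 0;0.078 0 0 0 0 0 0;0.078 0 0 0 0 0 0;0.078 0 0 0 0 0 0;0.078 0 0 0.02 0 0 0;0.078 0 0 0.04 0 0 0;0.078 0 0 0.04 0 0 0;0.078 0 0 0.04 0 0 0;0.078 -0.03 0.025 0 0 0 0;0.078 -0.03 0.025 0 0 0 0;0.078 -0.03 0.025 0 0 0 0;0.078 -0.03 0.025 0 0 0 0;0.078 -0.03 0.025 0 0 0 0;0.078 -0.005 0.006 0 0 0 0;0.078 0 0 0 0 0 0;0.078 0 0 0 0 0 0")

```text
time: 19.65
tool_pos: [0.4741, 0.158, 0.1926]
ee_rot: [0.001, 0.724, 0.69, 0.0]
force: [0.6, 0.5, -0.9]
finger_gap: 0.914
gripper_force: 0.0
```

```bash
python3 - <<'E'
from h import *
s=read_state();print(s["tool_pos"],s["ee_rot"],s["force"])
s=get_image("scene");t=get_image("top")
cv2.imwrite("pics/s6f.png",s);cv2.imwrite("pics/t6f.png",t)
cv2.imwrite("pics/s6.png",cv2.resize(s[160:310,230:390],(640,600),interpolation=cv2.INTER_CUBIC))
for n in("top","scene"):
  for d in find_in("jar0",n): print(n,np.round(d["position"],3),round(d["p"],2))
E
```

```text
[0.47414682 0.15796791 0.19262585] [6.60214522e-04 7.24280840e-01 6.89504685e-01 3.44279102e-04] [ 0.61919015  0.54068352 -0.89670491]
top [0.622 0.033 0.1  ] 0.59
top [ 0.43  -0.318  0.199] 0.56
top [ 0.618 -0.041  0.098] 0.55
top [0.351 0.06  0.063] 0.49
scene [ 0.635 -0.051  0.098] 0.97
scene [0.479 0.155 0.065] 0.8
scene [0.368 0.059 0.06 ] 0.79
scene [ 0.666 -0.167  0.042] 0.75
```

View pics/s6.png

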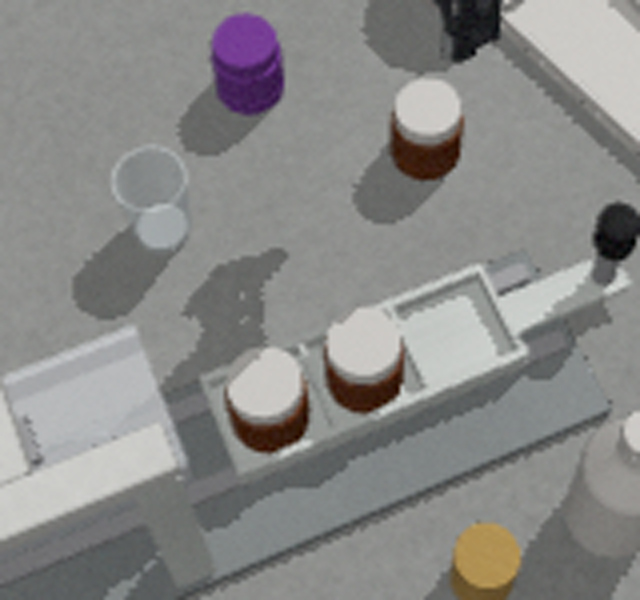

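Two jars are seated, with caps at crop (268,385) and (364,340). The third jar is unmoved at (427,130).

jog_arm(plan="0.085 -0.002 0.001 -0.03 0 0 0;0.085 0 0 -0.04 0 0 0;0.085 0 0 -0.04 0 0 0;0.085 0 0 -0.035 0 0 0;0.085 0 0 -0.025 0 0 0;0.085 0 0 0 0 0 0;0 0 0 0 0 0 0;0 0 0 0 0 0 0;0 0 0 0 0 0 0;0 0 0 0 0 0 0;0 0 0 0 0 0 0;0 0 0 0 0 0 0;0 0 0 0 0 0 0;0 0 0 0.02 0 0 0;0 0 0 0.03 0 0 0;0 0 0 0.04 0 0 0;0 0 0 0.04 0 0 0;0 0 0 0 0 0 0")

```text
time: 21.65
tool_pos: [0.4752, 0.1613, 0.158]
ee_rot: [0.001, 0.724, 0.69, 0.006]
force: [1.1, 0.5, -1.4]
finger_gap: 0.634
gripper_force: 63.6
```

jog_arm(plan="0 0.02 -0.01 0 0 0 0;0 0.03 -0.01 0 0 0 0;0 0.03 -0.01 0 0 0 0;0 0.03 -0.01 0 0 0 0;0 0.025 -0.01 0 0 0 0;0 0.021 -0.01 0 0 0 0;0 0 0 0 0 0 0;0 0 0 0 0 0 0;0 0 0 0 0 0 0")

```text
time: 22.55
tool_pos: [0.6259, 0.1007, 0.1518]
ee_rot: [-0.001, 0.724, 0.69, -0.0]
force: [-0.9, 0.4, -2.2]
finger_gap: 0.637
gripper_force: 63.8
```

```bash
python3 - <<'E'
from h import *
s=read_state();p=s["tool_pos"];print(p,s["force"])
s=get_image("scene")
o=np.array([270,190]);k=800/120
cv2.imwrite("pics/s7.png",cv2.resize(s[190:280,270:390],(800,600),interpolation=cv2.INTER_CUBIC))
for dy in(.005,0,-.005,-.01): print(dy,sil([p[0],p[1]+dy],.1287,o,k))
E
```

```text
[0.62589857 0.10073928 0.15183212] [-0.856821    0.44573837 -2.17324631]
0.005 left 436 right 586 bottom 307
0 left 425 right 575 bottom 312
-0.005 left 414 right 563 bottom 317
-0.01 left 402 right 552 bottom 322
```

View pics/s7.png

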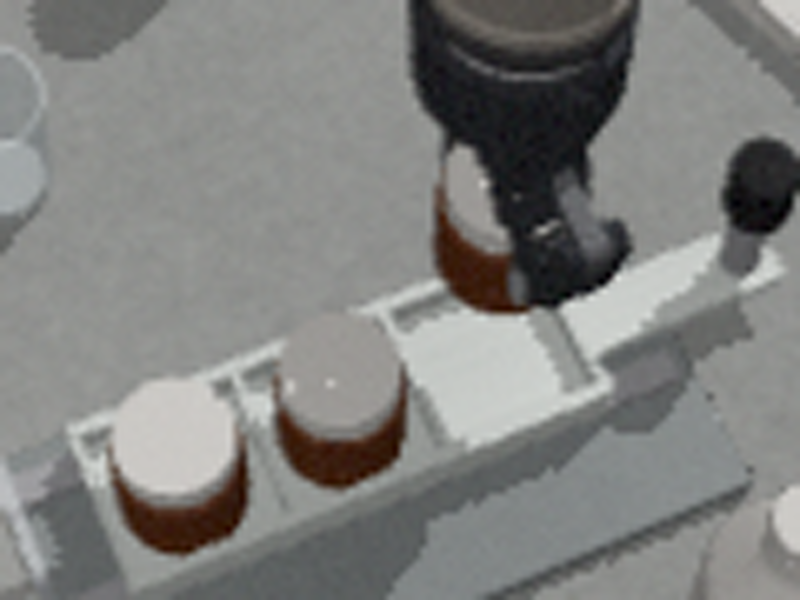

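jog_arm(plan="0 0.005 -0.005 0 0 0 0;0 0 0 -0.02 0 0 0;0 0 0 -0.03 0 0 0;0 0 0 -0.025 0 0 0;0 0 0 -0.012 0 0 0;0 0 0 -0.008 0 0 0;0 0 0 -0.002 0 0 0;0 0 0 -0.001 0 0 0;0 0 0 0 0 0 0")

```text
time: 23.5
tool_pos: [0.6329, 0.0949, 0.0554]
ee_rot: [0.001, 0.724, 0.69, 0.001]
force: [-0.2, -0.1, -1.9]
finger_gap: 0.636
gripper_force: 63.8
```

jog_arm(plan="0 0 0 -0.002 0 0 0;0 0 0 0 0 0 0;0.078 0 0 0 0 0 0;0.078 0 0 0 0 0 0;0.078 0 0 0 0 0 0;0.078 0 0 0 0 0 0;0.078 0 0 0.02 0 0 0;0.078 0 0 0.04 0 0 0;0.078 0 0 0.04 0 0 0;0.078 0 0 0.02 0 0 0;0.08 0.001 0.03 0 0 0 0;0.08 0.001 0.03 0 0 0 0;0.08 0.001 0.03 0 0 0 0;0.08 0.001 0.034 0 0 0 0;0.08 0 0 0 0 0 0;0.08 0 0 0 0 0 0")

```text
time: 25.1
tool_pos: [0.6357, 0.22, 0.1719]
ee_rot: [0.0, 0.723, 0.691, -0.0]
force: [-0.4, -0.3, 0.7]
finger_gap: 0.937
gripper_force: 0.0
```

```bash
python3 - <<'E'
from h import *
s=read_state();p=s["tool_pos"];print(p,s["force"])
s=get_image("scene");t=get_image("top")
cv2.imwrite("pics/s8f.png",s);cv2.imwrite("pics/t8f.png",t)
cv2.imwrite("pics/s8.png",np.hstack([cv2.resize(s[190:290,260:360],(400,400),interpolation=cv2.INTER_CUBIC),cv2.resize(t[130:230,290:390],(400,400),interpolation=cv2.INTER_CUBIC)]))
for n in("top","scene"):
  for d in find_in("jar0",n): print(n,np.round(d["position"],3),round(d["p"],2))
E
```

```text
[0.63572312 0.21996897 0.17187607] [-0.35024723 -0.31292761  0.66988678]
top [0.619 0.033 0.103] 0.82
top [0.624 0.095 0.1  ] 0.74
top [ 0.78  -0.121  0.069] 0.69
top [ 0.601 -0.193  0.139] 0.63
top [ 0.617 -0.043  0.094] 0.56
top [0.355 0.063 0.069] 0.49
top [0.511 0.378 0.004] 0.31
top [0.616 0.064 0.032] 0.22
scene [0.368 0.056 0.064] 0.91
scene [0.64  0.091 0.1  ] 0.67
scene [ 0.635 -0.046  0.1  ] 0.66
scene [0.641 0.028 0.094] 0.6
```

View pics/s8.png

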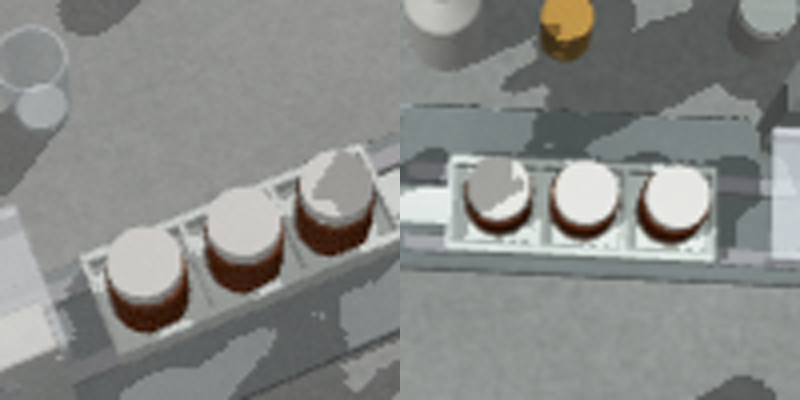

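All three jars are seated, with caps at left crop (148,262), (245,222) and (337,187). I'll grip the handle and push the carriage home.

jog_arm(plan="0.08 0.001 0 -0.03 0 0 0;0.08 0 0 -0.03 0 0 0;0.08 0 0 -0.018 0 0 0;0.08 0 0 0 0 0 0;0 0 0 0 0 0 0;0 0 0 0 0 0 0;0 0 0 0 0 0 0;0 0 0 0 0 0 0;0 0 0 0 0 0 0;0 0 0 0 0 0 0;0 0 0 0 0 0 0;0 0 0 0 0 0 0")

```text
time: 26.5
tool_pos: [0.6366, 0.219, 0.0961]
ee_rot: [-0.001, 0.724, 0.69, -0.0]
force: [-3.9, 0.3, 6.0]
finger_gap: 0.327
gripper_force: 58.9
```

jog_arm(plan="0 -0.0002 -0.003 0 0 0 0;0 -0.0003 -0.006 0 0 0 0;0 -0.0005 -0.01 0 0 0 0;0 -0.0006 -0.012 0 0 0 0;0 -0.0006 -0.012 0 0 0 0;0 -0.0006 -0.012 0 0 0 0;0 -0.0006 -0.012 0 0 0 0;0 -0.0006 -0.012 0 0 0 0;0 -0.0006 -0.012 0 0 0 0;0 -0.0006 -0.012 0 0 0 0;0 -0.0006 -0.012 0 0 0 0;0 -0.0006 -0.012 0 0 0 0;0 -0.0006 -0.012 0 0 0 0;0 -0.0006 -0.012 0 0 0 0;0 -0.0006 -0.012 0 0 0 0;0 -0.0006 -0.012 0 0 0 0;0 -0.0006 -0.012 0 0 0 0;0 -0.0006 -0.012 0 0 0 0;0 -0.0005 -0.01 0 0 0 0;0 -0.0003 -0.006 0 0 0 0")

```text
time: 28.5
tool_pos: [0.6252, 0.0042, 0.096]
ee_rot: [-0.002, 0.724, 0.69, 0.0]
force: [-5.6, 2.5, 9.5]
finger_gap: 0.329
gripper_force: 59.1
```

jog_arm(plan="0 -0.0008 -0.008 0 0 0 0;0 -0.0005 -0.008 0 0 0 0;0 -0.0004 -0.007 0 0 0 0;0 -0.0003 -0.005 0 0 0 0;0 -0.0002 -0.004 0 0 0 0;0 -0.0001 -0.003 0 0 0 0;0 0 -0.003 0 0 0 0;0 0 0 0 0 0 0")

```text
time: 29.3
tool_pos: [0.6233, -0.0306, 0.096]
ee_rot: [-0.003, 0.723, 0.69, 0.001]
force: [-5.7, 5.1, 9.5]
finger_gap: 0.33
gripper_force: 59.2
```

jog_arm(plan="0 0 -0.003 0 0 0 0;0 0 -0.003 0 0 0 0;0 0 -0.002 0 0 0 0;0 0 0 0 0 0 0")

```text
time: 29.7
tool_pos: [0.6233, -0.0306, 0.096]
ee_rot: [-0.007, 0.722, 0.692, 0.004]
force: [-7.8, 16.6, 12.4]
finger_gap: 0.33
gripper_force: 59.6
```

jog_arm(plan="0 0 0.006 0 0 0 0;0.08 0 0 0 0 0 0;0.08 0 0 0 0 0 0;0.08 0 0 0 0 0 0;0.08 0 0 0 0 0 0;0.08 0 0 0.03 0 0 0;0.08 0 0 0.04 0 0 0;0.04 -0.03 0 0.035 0 0 0;0 -0.04 0 0.035 0 0 0;0 -0.04 0 0.035 0 0 0;0 -0.04 0 0 0 0 0;0 -0.04 0 0 0 0 0;0 0 -0.04 0 0 0 0;0 0 -0.04 0 0 0 0;0 0 -0.04 0 0 0 0;0 0 -0.04 0 0 0 0;0 0 -0.04 0 0 0 0;0 0 0 0 0 0 0")

```text
time: 31.5
tool_pos: [0.4369, -0.2429, 0.2658]
ee_rot: [0.002, 0.728, 0.686, -0.002]
force: [-0.5, -0.3, 0.8]
finger_gap: 0.001
gripper_force: 0.0
```

```bash
python3 - <<'E'
from h import *
s=read_state();p=s["tool_pos"];print(p,s["ee_rot"],s["force"])
s=get_image("scene");t=get_image("top")
cv2.imwrite("pics/s9f.png",s);cv2.imwrite("pics/t9f.png",t)
for n,l in(("top","lever_knob"),("scene","lever_knob"),("top","carriage_knob"),("scene","carriage_knob"),("scene","jar0"),("top","jar0")):
  for d in find_in(l,n)[:5]: print(l,n,np.round(d["position"],3),round(d["p"],2))
cv2.imwrite("pics/s9.png",np.hstack([cv2.resize(s[190:330,150:310],(400,350),interpolation=cv2.INTER_CUBIC),cv2.resize(t[140:280,340:500],(400,350),interpolation=cv2.INTER_CUBIC)]))
E
```

```text
[ 0.43687042 -0.24289738  0.26579177] [ 0.00187711  0.72765366  0.68594034 -0.00157433] [-0.47686788 -0.33171746  0.81496918]
lever_knob scene [ 0.436 -0.327  0.191] 0.75
lever_knob scene [ 0.281 -0.331  0.17 ] 0.57
carriage_knob top [ 0.612 -0.085  0.028] 0.94
carriage_knob scene [ 0.634 -0.092  0.029] 0.67
jar0 scene [0.369 0.058 0.064] 0.89
jar0 top [0.353 0.063 0.066] 0.73
jar0 top [ 0.426 -0.3    0.011] 0.39
```

View pics/s9.png

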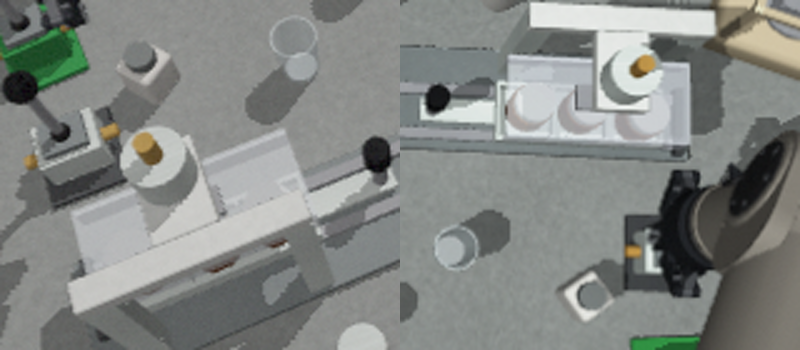

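The carriage is home, with three caps under the plate at right crop (533,110), (582,110) and (641,118). The lever is upright with its ball at left crop (20,88). I'll go to its right side.

jog_arm(plan="0 -0.001 -0.035 0 0 0 0;0 -0.001 -0.035 0 0 0 0;0 -0.001 -0.04 0 0 0 0;0 0 -0.036 0 0 0 0;0 0 0 0 0 0 0;0 0 0 -0.03 0 0 0;0 0 0 -0.035 0 0 0;0 0 0 -0.035 0 0 0;0 0 0 0 0 0 0")

```text
time: 32.8
tool_pos: [0.4341, -0.3778, 0.1609]
ee_rot: [-0.005, 0.723, 0.691, -0.0]
force: [-0.4, 0.3, -0.5]
finger_gap: -0.002
gripper_force: 0.0
```

jog_arm(plan="0 0 0.01 0 0 0 0;0 0 0.01 0 0 0 0;0 0 0.01 0 0 0 0;0 0 0.01 0 0 0 0;0 0 0.01 0 0 0 0;0 0 0.01 0 0 0 0;0 0 0.01 0 0 0 0;0 0 0 0 0 0 0")

```text
time: 33.6
tool_pos: [0.4362, -0.312, 0.1655]
ee_rot: [0.001, 0.723, 0.69, -0.0]
force: [1.2, -5.8, -0.5]
finger_gap: -0.001
gripper_force: 2.8
```

jog_arm(plan="0 0 0.006 0 0 0 0;0 0 0.005 0 0 0 0;0 0 0 0 0 0 0;0 0 0 0 0 0 0")

```text
time: 34.0
tool_pos: [0.4355, -0.3037, 0.1655]
ee_rot: [0.002, 0.724, 0.69, -0.001]
force: [1.8, -9.2, -3.8]
finger_gap: 0.002
gripper_force: 4.1
```

```bash
python3 - <<'E'
from h import *
s=read_state();p=s["tool_pos"];print(p,s["ee_rot"],s["force"])
for i in range(2):
  s=get_image("scene")
  for d in find_in("lever_knob","scene")[:3]: print(np.round(d["position"],3),round(d["p"],2))
  print(read_state()["force"])
cv2.imwrite("pics/s10.png",cv2.resize(s[190:290,110:230],(720,600),interpolation=cv2.INTER_CUBIC))
E
```

```text
[ 0.43546878 -0.3036992   0.16551383] [ 0.00231917  0.72424892  0.6895332  -0.00144347] [ 1.83782897 -9.191402   -3.78108332]
[ 0.437 -0.288  0.177] 0.54
[ 2.17493068 -8.14281161 -3.54807355]
[ 0.437 -0.288  0.178] 0.56
[ 1.71635771 -7.4197389  -3.3735019 ]
```

View pics/s10.png

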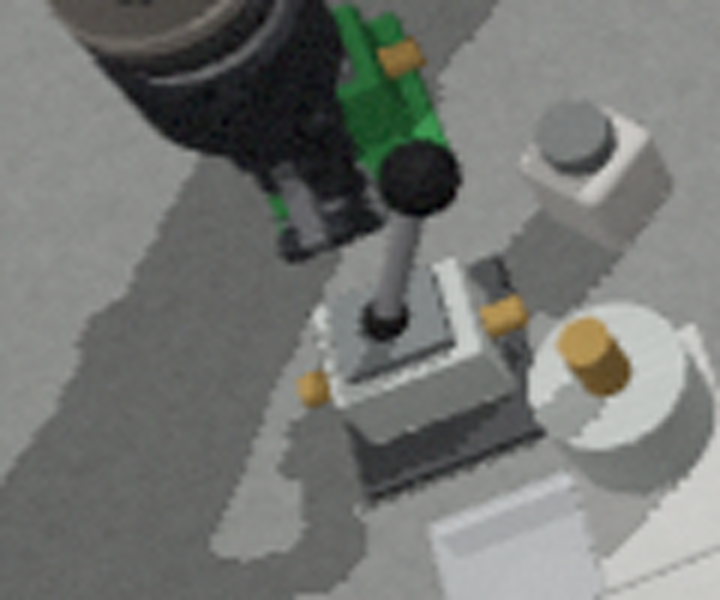

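```bash
python3 - <<'E'
from h import *
for x,y0 in((.4345,-.328),):
  for a in(0,.35,.4,.45,.5,.55):
    print(a,proj("scene",[x,y0+.115*np.sin(a),.075+.115*np.cos(a)]).round(1))
print("upright ball seen", 110+109*350/800,110+262*260/594, "now",110+419/6,190+178/6)
E
```

```text
0 [[157.5 224.8]]
0.35 [[173.9 219.6]]
0.4 [[176.3 219.2]]
0.45 [[178.6 218.8]]
0.5 [[180.9 218.4]]
0.55 [[183.2 218.1]]
upright ball seen 157.6875 224.6801346801347 now 179.83333333333331 219.66666666666666
```

The lever reads about 0.475 rad, with the ball at full-picture (180,220). I'll push slightly further and hold.

jog_arm(plan="0 0 0.003 0 0 0 0;0 0 0 0 0 0 0;0 0 0 0 0 0 0;0 0 0 0 0 0 0;0 0 0 0 0 0 0;0 0 0 0 0 0 0;0 0 0 0 0 0 0;0 0 0 0 0 0 0;0 0 0 0 0 0 0;0 0 0 0 0 0 0;0 0 0 0 0 0 0;0 0 0 0 0 0 0;0 0 0 0 0 0 0;0 0 0 0 0 0 0;0 0 0 0 0 0 0;0 0 0 0 0 0 0;0 0 0 0 0 0 0;0 0 0 0 0 0 0;0 0 0 0 0 0 0;0 0 0 0 0 0 0")

```text
time: 36.2
tool_pos: [0.4353, -0.3014, 0.1655]
ee_rot: [0.003, 0.724, 0.689, -0.002]
force: [1.5, -9.7, -4.9]
finger_gap: 0.0
gripper_force: 4.6
```

jog_arm(plan="0 0 0 0 0 0 0;0 0 0 0 0 0 0;0 0 0 0 0 0 0;0 0 0 0 0 0 0;0 0 0 0 0 0 0;0 0 0 0 0 0 0;0 0 0 0 0 0 0;0 0 0 0 0 0 0;0 0 0 0 0 0 0;0 0 0 0 0 0 0;0 0 0 0 0 0 0;0 0 0 0 0 0 0;0 0 0 0 0 0 0;0 0 0 0 0 0 0;0 0 0 0 0 0 0")

```text
time: 37.7
tool_pos: [0.4353, -0.3014, 0.1655]
ee_rot: [0.003, 0.724, 0.689, -0.002]
force: [1.3, -9.0, -4.9]
finger_gap: -0.003
gripper_force: 4.6
```

jog_arm(plan="0 0 -0.01 0 0 0 0;0 0 -0.01 0 0 0 0;0 0 -0.01 0 0 0 0;0 0 -0.01 0 0 0 0;0 0 -0.01 0 0 0 0;0 0 -0.01 0 0 0 0;0 0 -0.012 0 0 0 0;0 0 -0.012 0 0 0 0;0 0 0 0 0 0 0;0 0 0 0.035 0 0 0;0 0 0 0.035 0 0 0;0 0 0 0.035 0 0 0;0 0 0 0 0 0 0;0 0 0 0 0 0 0;0 0 0 0 0 0 0")

```text
time: 39.2
tool_pos: [0.4354, -0.3811, 0.269]
ee_rot: [-0.001, 0.724, 0.69, 0.0]
force: [-0.3, -0.5, 0.1]
finger_gap: 0.004
gripper_force: 0.0
```

jog_arm(plan="0 0 0.04 0 0 0 0;0 0 0.04 0 0 0 0;0 0 0.04 0 0 0 0;0 0 0.04 0 0 0 0;0 0 0.04 0 0 0 0;0 0 0.04 0 0 0 0;0 0 0.04 0 0 0 0;0 0 0.04 0 0 0 0;0.08 0.03 0.027 0 0 0 0;0.08 0.04 0 0 0 0 0;0.08 0.04 0 0 0 0 0;0.08 0.04 0 0 0 0 0;0.08 0.038 0 0 0 0 0;0.08 0 0 0 0 0 0;0.08 0 0 0 0 0 0")

```text
time: 40.7
tool_pos: [0.6229, -0.0352, 0.2679]
ee_rot: [-0.001, 0.724, 0.69, -0.002]
force: [-0.2, -0.7, -0.4]
finger_gap: 0.936
gripper_force: 0.0
```

```bash
python3 - <<'E'
from h import *
s=read_state();p=s["tool_pos"];print(p,s["ee_rot"],s["force"])
s=get_image("scene");t=get_image("top")
cv2.imwrite("pics/s11f.png",s);cv2.imwrite("pics/t11f.png",t)
for n,l in(("top","lever_knob"),("scene","lever_knob")):
  for d in find_in(l,n)[:5]: print(l,n,np.round(d["position"],3),round(d["p"],2))
E
```

```text
[ 0.62286957 -0.03523212  0.26792833] [-0.001019    0.72400294  0.68979288 -0.00211649] [-0.16791192 -0.69729685 -0.37872397]
lever_knob top [ 0.272 -0.324  0.198] 0.7
lever_knob top [ 0.432 -0.318  0.199] 0.45
lever_knob scene [ 0.388 -0.219  0.058] 0.73
lever_knob scene [ 0.434 -0.328  0.192] 0.59
lever_knob scene [ 0.28  -0.332  0.191] 0.51
```

jog_arm(plan="0.08 0.001 0.003 -0.04 0 0 0;0.08 0 0 -0.04 0 0 0;0.08 0 0 -0.04 0 0 0;0.08 0 0 -0.035 0 0 0;0.08 0 0 -0.02 0 0 0;0.08 0 0 0 0 0 0;0 0 0 0 0 0 0;0 0 0 0 0 0 0;0 0 0 0 0 0 0;0 0 0 0 0 0 0;0 0 0 0 0 0 0;0 0 0 0 0 0 0;0 0 0 0 0 0 0;0 0 0 0 0 0 0")

```text
time: 42.3
tool_pos: [0.6232, -0.0321, 0.0969]
ee_rot: [-0.002, 0.724, 0.69, -0.0]
force: [-6.4, 1.2, 8.4]
finger_gap: 0.333
gripper_force: 58.6
```

jog_arm(plan="0 0.0002 0.003 0 0 0 0;0 0.0003 0.006 0 0 0 0;0 0.0005 0.01 0 0 0 0;0 0.0006 0.012 0 0 0 0;0 0.0006 0.012 0 0 0 0;0 0.0006 0.012 0 0 0 0;0 0.0006 0.012 0 0 0 0;0 0.0006 0.012 0 0 0 0;0 0.0006 0.012 0 0 0 0;0 0.0006 0.012 0 0 0 0;0 0.0006 0.012 0 0 0 0;0 0.0006 0.012 0 0 0 0;0 0.0006 0.012 0 0 0 0;0 0.0006 0.012 0 0 0 0;0 0.0006 0.012 0 0 0 0;0 0.0006 0.012 0 0 0 0;0 0.0006 0.012 0 0 0 0;0 0.0006 0.012 0 0 0 0;0 0.0005 0.01 0 0 0 0;0 0.0003 0.006 0 0 0 0")

```text
time: 44.3
tool_pos: [0.6346, 0.1831, 0.0969]
ee_rot: [-0.001, 0.724, 0.69, -0.001]
force: [-4.7, -2.3, 6.8]
finger_gap: 0.329
gripper_force: 58.8
```

jog_arm(plan="0 0.0004 0.008 0 0 0 0;0 0.0004 0.008 0 0 0 0;0 0.0004 0.007 0 0 0 0;0 0.0003 0.005 0 0 0 0;0 0.0002 0.004 0 0 0 0;0 0.0001 0.003 0 0 0 0;0 0 0.002 0 0 0 0;0 0 0 0 0 0 0")

```text
time: 45.1
tool_pos: [0.6365, 0.2176, 0.097]
ee_rot: [0.0, 0.724, 0.69, -0.002]
force: [-5.2, -3.9, 6.2]
finger_gap: 0.33
gripper_force: 58.9
```

jog_arm(plan="0 0 0.003 0 0 0 0;0 0 0.003 0 0 0 0;0 0 0.002 0 0 0 0;0 0 0 0 0 0 0")

```text
time: 45.5
tool_pos: [0.6364, 0.2176, 0.097]
ee_rot: [0.003, 0.725, 0.688, -0.006]
force: [-6.7, -14.0, 10.3]
finger_gap: 0.331
gripper_force: 59.1
```

jog_arm(plan="0 0 -0.006 0 0 0 0;0.08 0 0 0 0 0 0;0.08 0 0 0 0 0 0;0.08 0 0 0 0 0 0;0.08 0 0 0 0 0 0;0.08 0 0 0.03 0 0 0;0.08 0 0 0.04 0 0 0;0.08 0 0 0.025 0 0 0;0.08 0 0 0 0 0 0;0.08 0 0 0 0 0 0")

```text
time: 46.5
tool_pos: [0.6374, 0.2224, 0.1904]
ee_rot: [0.0, 0.724, 0.69, 0.0]
force: [-0.6, -0.1, -0.6]
finger_gap: 0.937
gripper_force: 0.0
```

```bash
python3 - <<'E'
from h import *
s=read_state();print(s["tool_pos"],s["ee_rot"],s["force"],np.round(s["joint_positions"],2))
s=get_image("scene");t=get_image("top")
cv2.imwrite("pics/s12f.png",s);cv2.imwrite("pics/t12f.png",t)
cv2.imwrite("pics/s12.png",np.hstack([cv2.resize(s[190:290,260:360],(400,400),interpolation=cv2.INTER_CUBIC),cv2.resize(t[150:250,290:390],(400,400),interpolation=cv2.INTER_CUBIC)]))
E
```

```text
[0.63742628 0.22238581 0.19042128] [2.36505109e-05 7.23678435e-01 6.90137152e-01 4.83076024e-04] [-0.56666567 -0.0835356  -0.60993317] [-0.87  0.57  0.71  1.53 -0.39  1.18 -0.14]
```

View pics/s12.png

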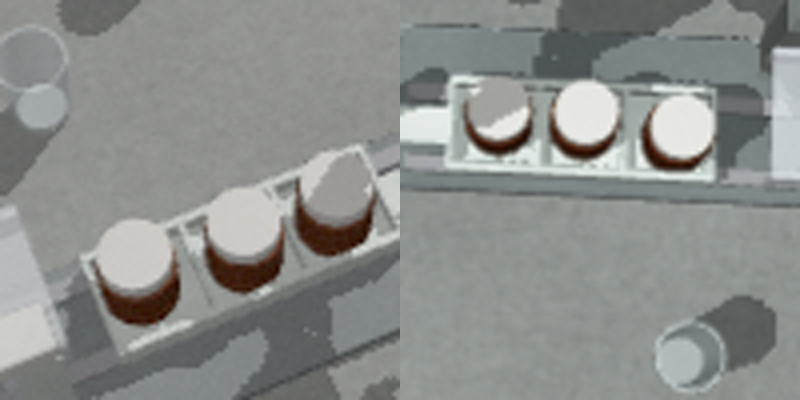

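All jars are still seated. The pocket2 jar has moved slightly to cap (136,256). Next I'll compute the cap positions.

```bash
python3 - <<'E'
from h import *
a=ray("scene",np.array([(336,188),(244,224),(136,257)],float)/4+[260,190],.098)[:,:2]
b=ray("top",np.array([(98,107),(186,111),(282,126)],float)/4+[290,150],.098)[:,:2]
print(a.round(4),b.round(4),((a+b)/2).round(4))
E
```

```text
[[ 0.6395  0.0942]
 [ 0.6348  0.0269]
 [ 0.6236 -0.0473]] [[ 0.6313  0.0957]
 [ 0.6278  0.0271]
 [ 0.6156 -0.0477]] [[ 0.6354  0.095 ]
 [ 0.6313  0.027 ]
 [ 0.6196 -0.0475]]
```

jog_arm(plan="0.085 -0.001 -0.03 0 0 0 0;0.085 -0.001 -0.035 0 0 0 0;0.085 -0.001 -0.035 0 0 0 0;0.085 -0.001 -0.027 0 0 0 0;0.085 0 0 -0.03 0 0 0;0.085 0 0 -0.035 0 0 0;0.085 0 0 -0.035 0 0 0;0.085 0 0 -0.025 0 0 0;0.085 0 0 -0.012 0 0 0;0.085 0 0 0 0 0 0;0 0 0 0 0 0 0;0 0 0 0 0 0 0;0 0 0 0 0 0 0;0 0 0 0 0 0 0;0 0 0 0 0 0 0;0 0 0 0 0 0 0;0 0 0 0 0 0 0")

```text
time: 48.3
tool_pos: [0.635, 0.0949, 0.0552]
ee_rot: [0.001, 0.724, 0.69, 0.002]
force: [0.3, -0.1, 6.6]
finger_gap: 0.633
gripper_force: 63.9
```

jog_arm(plan="0 0 0 0.02 0 0 0;0 0 0 0.03 0 0 0;0 0 0 0.035 0 0 0;0 0 0 0.035 0 0 0;0 -0.023 0.025 0 0 0 -8.2;0 -0.024 0.026 0 0 0 -8.2;0 -0.024 0.026 0 0 0 -8.2;0 -0.024 0.026 0 0 0 -8.2;0 -0.024 0.026 0 0 0 -8.2;0 -0.024 0.026 0 0 0 -8.2;0 -0.024 0.026 0 0 0 -8.2;0 -0.024 0.026 0 0 0 -8.2;0 -0.021 0.024 0 0 0 -8.2;0 0 0 0 0 0 0;0 0 0 0 0 0 0")

```text
time: 49.8
tool_pos: [0.4205, 0.3266, 0.173]
ee_rot: [0.0, 0.993, 0.119, -0.0]
force: [-0.0, -0.8, -1.5]
finger_gap: 0.632
gripper_force: 63.6
```

```bash
python3 - <<'E'
from h import *
s=read_state();p=s["tool_pos"];q=s["ee_rot"];print(p,q,s["force"],np.round(s["joint_positions"],2), np.degrees(np.arctan2(2*q[2]**2-1,2*q[1]*q[2])))
s=get_image("scene");t=get_image("top")
cv2.imwrite("pics/s13f.png",s);cv2.imwrite("pics/t13f.png",t)
cv2.imwrite("pics/s13.png",np.hstack([cv2.resize(s[100:240,310:450],(400,400),interpolation=cv2.INTER_CUBIC),cv2.resize(t[160:300,190:330],(400,400),interpolation=cv2.INTER_CUBIC)]))
E
```

```text
[0.42051066 0.32660617 0.17302001] [ 3.01173276e-04  9.92909825e-01  1.18869588e-01 -1.01712654e-04] [-0.02880544 -0.8170598  -1.48354763] [-1.61  0.46  1.13  1.9  -0.47  1.08 -1.62] -76.34626514613372
```

View pics/s13.png

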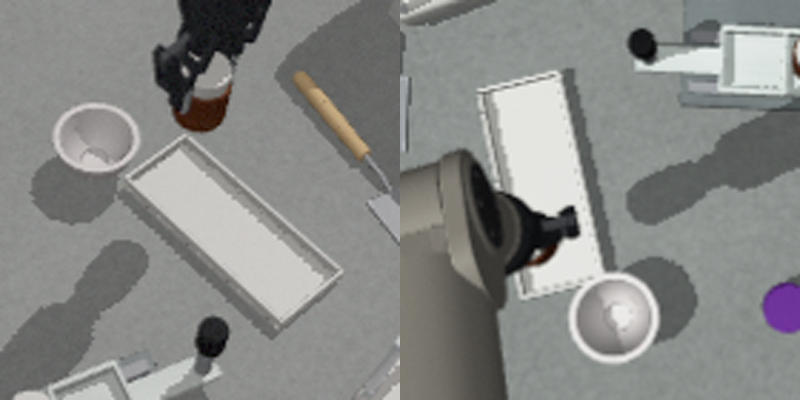

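```bash
python3 - <<'E'
from h import *
k=400/140
a=ray("scene",np.array([(187,136),(342,270),(278,335),(122,180)],float)/k+[310,100],.02)[:,:2]
b=ray("top",np.array([(80,92),(160,72),(207,270),(125,298)],float)/k+[190,160],.02)[:,:2]
for q in(a,b):print(q.round(3).tolist(),q.mean(0))
E
```

```text
[[0.37, 0.364], [0.604, 0.421], [0.64, 0.315], [0.391, 0.265]] [0.50127187 0.34117159]
[[0.598, 0.417], [0.621, 0.324], [0.392, 0.266], [0.361, 0.358]] [0.49266594 0.34121536]
```

jog_arm(plan="0 0.002 -0.001 -0.03 0 0 0;0 0 0 -0.04 0 0 0;0 0 0 -0.035 0 0 0;0 0 0 -0.02 0 0 0;0 0 0 -0.01 0 0 0;0 0 0 -0.004 0 0 0;0 0 0 0 0 0 0;0 0 0 0 0 0 0")

```text
time: 50.7
tool_pos: [0.4244, 0.3252, 0.0353]
ee_rot: [-0.001, 0.993, 0.117, 0.001]
force: [0.3, -0.3, -1.5]
finger_gap: 0.636
gripper_force: 63.7
```

jog_arm(plan="0 0 0 -0.003 0 0 0;0 0 0 -0.002 0 0 0;0 0 0 0 0 0 0")

```text
time: 51.0
tool_pos: [0.4238, 0.3255, 0.0302]
ee_rot: [-0.001, 0.993, 0.117, 0.0]
force: [-1.5, -0.8, 6.2]
finger_gap: 0.633
gripper_force: 64.2
```

jog_arm(plan="0.08 0 0 0 0 0 0;0.08 0 0 0 0 0 0;0.08 0 0 0 0 0 0;0.08 0 0 0 0 0 0;0.08 0 0 0.02 0 0 0;0.08 0 0 0.04 0 0 0;0.08 0 0 0.04 0 0 0;0.08 0 0 0.045 0 0 0;0.08 0.023 -0.033 0.01 0 0 8.2;0.08 0.023 -0.033 0 0 0 8.2;0.08 0.023 -0.033 0 0 0 8.2;0.08 0.023 -0.033 0 0 0 8.2;0.08 0.023 -0.033 0 0 0 8.2;0.08 0.023 -0.033 0 0 0 8.2;0.08 0.023 -0.033 0 0 0 8.2;0.08 0.023 -0.033 0 0 0 8.2;0.08 0.022 -0.034 0 0 0 8.2;0.08 0 0 0 0 0 0;0.08 0 0 0 0 0 0")

```text
time: 52.9
tool_pos: [0.6294, 0.0249, 0.184]
ee_rot: [-0.0, 0.725, 0.688, -0.0]
force: [-0.5, 1.6, 0.0]
finger_gap: 0.939
gripper_force: 0.0
```

```bash
python3 - <<'E'
from h import *
s=read_state();p=s["tool_pos"];q=s["ee_rot"];print(p,q,s["force"])
s=get_image("scene");t=get_image("top")
cv2.imwrite("pics/s14f.png",s);cv2.imwrite("pics/t14f.png",t)
for n in("top","scene"):
  for d in find_in("jar0",n): print(n,np.round(d["position"],3),round(d["p"],2))
E
```

```text
[0.62937951 0.02494401 0.18399416] [-2.81340723e-06  7.25403317e-01  6.88324047e-01 -1.84426392e-04] [-0.50164358  1.57926373  0.03180338]
top [ 0.608 -0.06   0.093] 0.66
top [0.425 0.318 0.072] 0.51
scene [0.646 0.02  0.094] 0.92
scene [0.435 0.316 0.065] 0.74
scene [ 0.626 -0.05   0.102] 0.63
scene [0.366 0.053 0.056] 0.55
scene [ 0.434 -0.329  0.191] 0.2
```

jog_arm(plan="0.085 0.001 0.002 -0.03 0 0 0;0.085 0 0 -0.035 0 0 0;0.085 0 0 -0.035 0 0 0;0.085 0 0 -0.02 0 0 0;0.085 0 0 -0.011 0 0 0;0.085 0 0 0 0 0 0;0 0 0 0 0 0 0;0 0 0 0 0 0 0;0 0 0 0 0 0 0;0 0 0 0 0 0 0;0 0 0 0 0 0 0;0 0 0 0 0 0 0;0 0 0 0 0 0 0;0 0 0 0 0 0 0")

```text
time: 54.5
tool_pos: [0.6315, 0.0291, 0.0552]
ee_rot: [0.001, 0.724, 0.69, 0.001]
force: [-1.6, 0.7, 6.5]
finger_gap: 0.638
gripper_force: 63.4
```

jog_arm(plan="0 0 0 0.02 0 0 0;0 0 0 0.03 0 0 0;0 0 0 0.035 0 0 0;0 0 0 0.035 0 0 0;0 -0.015 0.034 0 0 0 -8.2;0 -0.015 0.035 0 0 0 -8.2;0 -0.015 0.035 0 0 0 -8.2;0 -0.015 0.035 0 0 0 -8.2;0 -0.015 0.035 0 0 0 -8.2;0 -0.015 0.035 0 0 0 -8.2;0 -0.015 0.035 0 0 0 -8.2;0 -0.015 0.035 0 0 0 -8.2;0 -0.0145 0.035 0 0 0 -8.2;0 0 0 0 0 0 0;0 0 0 0 0 0 0;0 0 0 0 0 0 0")

```text
time: 56.1
tool_pos: [0.4964, 0.3415, 0.1736]
ee_rot: [0.0, 0.993, 0.117, 0.0]
force: [1.6, 0.0, -1.8]
finger_gap: 0.635
gripper_force: 63.6
```

jog_arm(plan="0 0.003 0.001 -0.03 0 0 0;0 0 0 -0.04 0 0 0;0 0 0 -0.035 0 0 0;0 0 0 -0.02 0 0 0;0 0 0 -0.01 0 0 0;0 0 0 -0.004 0 0 0;0 0 0 -0.003 0 0 0;0 0 0 -0.002 0 0 0;0 0 0 0 0 0 0")

```text
time: 57.0
tool_pos: [0.4998, 0.3441, 0.0303]
ee_rot: [-0.0, 0.993, 0.117, 0.001]
force: [0.4, -1.0, -0.1]
finger_gap: 0.633
gripper_force: 63.6
```

jog_arm(plan="0 0 0 -0.0015 0 0 0;0.08 0 0 0 0 0 0;0.08 0 0 0 0 0 0;0.08 0 0 0 0 0 0;0.08 0 0 0 0 0 0;0.08 0 0 0.02 0 0 0;0.08 0 0 0.04 0 0 0;0.08 0 0 0.04 0 0 0;0.08 0 0 0.045 0 0 0;0.08 0.0135 -0.043 0.01 0 0 8.2;0.08 0.0135 -0.043 0 0 0 8.2;0.08 0.0135 -0.043 0 0 0 8.2;0.08 0.0135 -0.043 0 0 0 8.2;0.08 0.0135 -0.043 0 0 0 8.2;0.08 0.0135 -0.043 0 0 0 8.2;0.08 0.0135 -0.043 0 0 0 8.2;0.08 0.0135 -0.043 0 0 0 8.2;0.08 0.0135 -0.043 0 0 0 8.2;0.08 0 0 0 0 0 0")

```text
time: 58.9
tool_pos: [0.6204, -0.0539, 0.1837]
ee_rot: [0.003, 0.728, 0.686, -0.001]
force: [0.3, -0.2, 0.8]
finger_gap: 0.935
gripper_force: 0.0
```

```bash
python3 - <<'E'
from h import *
s=read_state();p=s["tool_pos"];q=s["ee_rot"];print(p,q,s["force"])
s=get_image("scene");t=get_image("top")
cv2.imwrite("pics/s15f.png",s);cv2.imwrite("pics/t15f.png",t)
for n in("top","scene"):
  for d in find_in("jar0",n): print(n,np.round(d["position"],3),round(d["p"],2))
cv2.imwrite("pics/s15.png",np.hstack([cv2.resize(s[200:300,230:330],(400,400),interpolation=cv2.INTER_CUBIC),cv2.resize(s[100:240,310:450],(400,400),interpolation=cv2.INTER_CUBIC)]))
E
```

```text
[ 0.62043098 -0.05393865  0.18372563] [ 0.00289909  0.72773528  0.68585105 -0.00113785] [ 0.25909532 -0.17913175  0.83093878]
top [0.429 0.315 0.075] 0.59
top [0.493 0.338 0.078] 0.53
scene [0.436 0.317 0.066] 0.85
scene [ 0.635 -0.061  0.08 ] 0.75
```

View pics/s15.png

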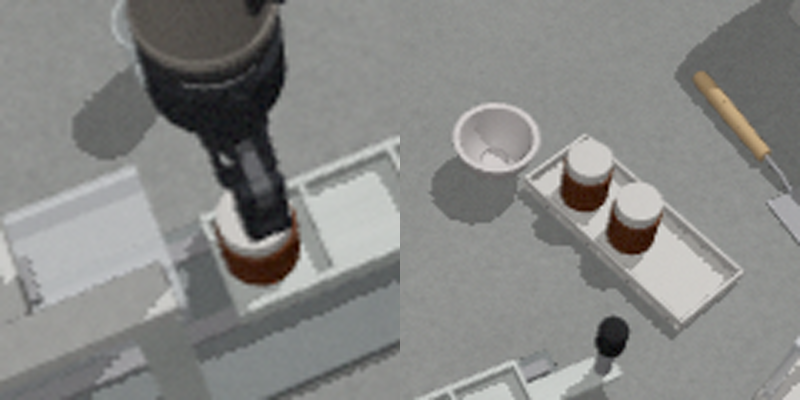

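Two jars stand in the tray, at right crop (587,175) and (633,215). The last jar is in pocket2 at left crop (260,245).

```bash
python3 - <<'E'
from h import *
for c in((.62,-.0475),(.62,-.052),(.625,-.0475)): print(c,sil(c,.03,np.array([230,200]),4.))
E
```

```text
(0.62, -0.0475) left 214 right 300 bottom 287
(0.62, -0.052) left 208 right 295 bottom 290
(0.625, -0.0475) left 217 right 303 bottom 293
```

Jar is at y ≈ -0.046. I'll move +0.007 in y, then grip.

jog_arm(plan="0.085 0 0.007 -0.02 0 0 0;0.085 0 0 -0.035 0 0 0;0.085 0 0 -0.035 0 0 0;0.085 0 0 -0.025 0 0 0;0.085 0 0 -0.015 0 0 0;0.085 0 0 0 0 0 0;0 0 0 0 0 0 0;0 0 0 0 0 0 0;0 0 0 0 0 0 0;0 0 0 0 0 0 0;0 0 0 0 0 0 0;0 0 0 0 0 0 0;0 0 0 0 0 0 0;0 0 0 0 0 0 0")

```text
time: 60.5
tool_pos: [0.6216, -0.0359, 0.0549]
ee_rot: [0.001, 0.724, 0.69, 0.001]
force: [-1.2, 0.7, 5.4]
finger_gap: 0.63
gripper_force: 62.2
```

jog_arm(plan="0.085 0 0 0 0 0 0;0.085 0 0 0 0 0 0;0.085 0 0 0 0 0 0;0.085 0 0 0 0 0 0;0.085 0 -0.01 0 0 0 0;0.085 0 0 0 0 0 0;0.085 0 0 0 0 0 0;0 0 0 0 0 0 0;0 0 0 0 0 0 0;0 0 0 0 0 0 0;0 0 0 0 0 0 0;0 0 0 0 0 0 0;0 0 0 0 0 0 0;0 0 0 0 0 0 0;0 0 0 0 0 0 0")

```text
time: 62.0
tool_pos: [0.6207, -0.0459, 0.0531]
ee_rot: [0.0, 0.724, 0.69, 0.0]
force: [-0.3, 0.6, 4.7]
finger_gap: 0.635
gripper_force: 63.5
```

jog_arm(plan="0 0 0 0.02 0 0 0;0 0 0 0.03 0 0 0;0 0 0 0.04 0 0 0;0 0 0 0.04 0 0 0;0 -0.0053 0.045 0 0 0 -8.2;0 -0.0053 0.045 0 0 0 -8.2;0 -0.0053 0.045 0 0 0 -8.2;0 -0.0053 0.045 0 0 0 -8.2;0 -0.0053 0.045 0 0 0 -8.2;0 -0.0053 0.045 0 0 0 -8.2;0 -0.0053 0.045 0 0 0 -8.2;0 -0.0053 0.045 0 0 0 -8.2;0 -0.0053 0.045 0 0 0 -8.2;0 0 0 0 0 0 0;0 0 0 0 0 0 0;0 0 0 0 0 0 0;0 0 0 0 0 0 0")

```text
time: 63.7
tool_pos: [0.5731, 0.3567, 0.1826]
ee_rot: [0.0, 0.993, 0.116, -0.0]
force: [0.1, -0.9, -2.7]
finger_gap: 0.637
gripper_force: 64.1
```

```bash
python3 - <<'E'
from h import *
s=read_state();p=s["tool_pos"];q=s["ee_rot"];print(p,q,s["force"])
s=get_image("scene");t=get_image("top")
cv2.imwrite("pics/s16.png",np.hstack([cv2.resize(s[100:240,310:450],(400,400),interpolation=cv2.INTER_CUBIC),cv2.resize(t[160:300,190:330],(400,400),interpolation=cv2.INTER_CUBIC)]))
E
```

```text
[0.57307617 0.35665921 0.18260795] [ 3.24275244e-04  9.93292677e-01  1.15626670e-01 -1.59901124e-04] [ 0.13858422 -0.89468737 -2.72834779]
```

View pics/s16.png

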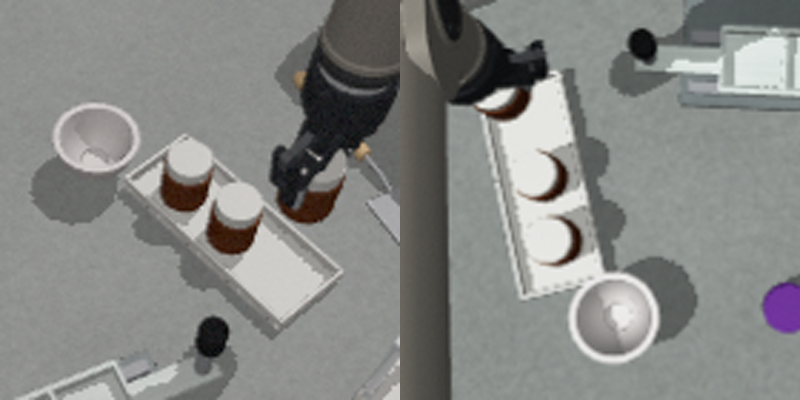

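The held jar is above the free end of the tray and clear of the centre jar. I'll lower it.

jog_arm(plan="0 0 0.002 -0.03 0 0 0;0 0 0 -0.04 0 0 0;0 0 0 -0.04 0 0 0;0 0 0 -0.025 0 0 0;0 0 0 -0.01 0 0 0;0 0 0 -0.005 0 0 0;0 0 0 -0.003 0 0 0;0 0 0 0 0 0 0")

```text
time: 64.6
tool_pos: [0.5736, 0.3611, 0.031]
ee_rot: [-0.0, 0.993, 0.117, 0.001]
force: [-0.7, -0.2, -2.0]
finger_gap: 0.636
gripper_force: 64.1
```

jog_arm(plan="0 0 0 -0.002 0 0 0;0 0 0 -0.001 0 0 0;0 0 0 0 0 0 0;0.08 0 0 0 0 0 0;0.08 0 0 0 0 0 0;0.08 0 0 0 0 0 0;0.08 0 0 0 0 0 0;0.08 0 0 0.02 0 0 0;0.08 0 0 0.04 0 0 0;0.08 0 0 0.04 0 0 0;0.08 0 0 0.045 0 0 0;0.08 -0.03 0.035 0 0 0 0;0.08 -0.03 0.035 0 0 0 0;0.08 -0.03 0.035 0 0 0 0;0.08 -0.03 0.035 0 0 0 0;0.08 -0.03 0.035 0 0 0 0;0.08 0 0 0 0 0 0;0.08 0 0 0 0 0 0")

```text
time: 66.4
tool_pos: [0.4215, 0.5374, 0.1727]
ee_rot: [-0.0, 0.993, 0.119, 0.0]
force: [0.9, -0.4, 0.3]
finger_gap: 0.935
gripper_force: 0.0
```

```bash
python3 - <<'E'
from h import *
s=read_state();print(s["tool_pos"],s["force"])
s=get_image("scene");t=get_image("top")
for n,l in(("top","jar0"),("scene","jar0"),("scene","lever_knob")):
  for d in find_in(l,n):
    r=np.array(d["position"])-[.4965,.342,0]; print(l,n,np.round(d["position"],3),round(d["p"],2),"tray",np.round([r[0]*.9736+r[1]*.2284,-r[0]*.2284+r[1]*.9736],3))
cv2.imwrite("pics/s17.png",np.vstack([cv2.resize(s[100:310,130:450],(533,350)),]))
E
```

```text
[0.42154407 0.5373582  0.17269737] [ 0.9121263  -0.39821319  0.34520593]
jar0 top [0.497 0.339 0.076] 0.77 tray [-0.    -0.003]
jar0 top [0.566 0.354 0.066] 0.77 tray [ 0.07  -0.004]
jar0 top [0.352 0.062 0.066] 0.74 tray [-0.204 -0.239]
jar0 top [0.423 0.317 0.073] 0.67 tray [-0.077 -0.008]
jar0 scene [0.364 0.055 0.061] 0.9 tray [-0.194 -0.249]
jar0 scene [0.434 0.315 0.066] 0.78 tray [-0.067 -0.012]
jar0 scene [0.51  0.337 0.061] 0.77 tray [ 0.012 -0.008]
jar0 scene [0.577 0.347 0.07 ] 0.58 tray [ 0.08  -0.014]
lever_knob scene [ 0.436 -0.33   0.193] 0.79 tray [-0.212 -0.641]
lever_knob scene [ 0.279 -0.332  0.191] 0.68 tray [-0.366 -0.607]
```

View pics/s17.png

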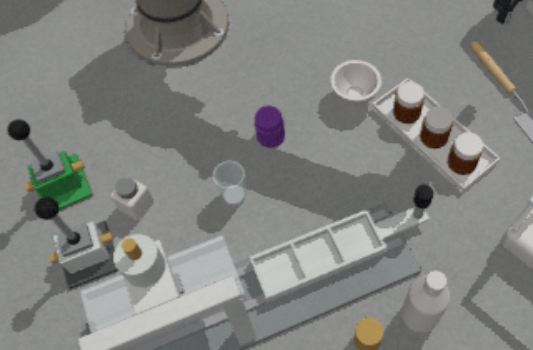

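All three jars stand in the tray, at (408,100), (436,127) and (466,153). The carriage is out and empty, and the lever is upright.

```bash
python3 -c "
from workcell import *
print(hand_in())"
```

```text
the job is handed in; nothing more can be done
None
```

I tested all three amber jars with the lever held left for over 3 s, stood them in the white tray with the carriage out and the lever upright, and handed the job in at about 66 s; it returned no verdict.

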